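Set out the honing stones on their bases

ROBOT

A 6-joint arm with a two-finger parallel gripper is mounted at the origin on a cart in front of the work surface, level with it; the furniture and walls round the work are solid. World frame = base frame: x ahead of the robot, y to its left, z up, the work surface at z = 0. Lengths are in m, angles in rad, forces in N, time in s.
With the tool pointing down it reaches from about 0.3 to 0.875 m from the base axis. Payload 6.4 kg.
Tool frame: the origin (TCP) lies on the front face of the gripper's body, between the roots of the fingers; the fingertips stand 73 mm ahead of it and the grasp point (between the pads) lies ctrl.pinch_z ahead of it (ctrl.pinch_z is the distance from the TCP to the grasp point, in m); z points along the fingers, x is the direction in which the jaws open and shut, and the axes are right-handed (so a half turn about z gives the same grasp; the last joint's range is limited). The gripper opens to 85 mm and grips with 20 to 120 N. Pads are 22 mm wide; open, the fingers measure 114 mm over their backs; the gripper's body (76 mm by 85 mm) begins 54 mm behind the grasp point. The pads swing forward as they close: fully open they stand 13 mm farther back than shut.
Start: joints at [1.087, 0.181, 1.607, -0, 1.354, -0.206], TCP at [0.158, 0.553, 0.304] pointing down, gripper open.
Joint ranges: [-2.99, 2.99], [-0.89, 2.07], [0.3, 2.58], [-1.14, 4.28], [0, 2.63], [-3.12, 3.12]. Speed limits (rad/s): [2.57, 2.57, 3.01, 3.14, 3.14, 3.14].

INTERFACE

Orientations are given as a unit quaternion [w, x, y, z].
In Python, from bench import ctrl gives the robot as it stands.
- The arm moves only by the tool move_arm, never from a script. Its argument "rows" is text: rows parted by semicolons, each of 7 numbers parted by spaces: the shift along the tool's x, y, z in cm, then the turn, a rotation vector about the tool's x, y, z in degrees, then the opening, from 0 (shut) to 1 (fully open). In form: x y z rx ry rz grip; .... A call has 1 to 20 rows; each row shifts and turns the commanded pose from where the row before left it, along the tool's axes as they then stand; what a row does not reach is not made up. A row lasts 1/10 s, in which the tool goes at most 50 mm and 8.59 degrees, less where a joint would pass 70% of its speed; a pose out of reach is approached as far as the arm can. A call with a gripper value outside its range is refused whole. The fingers move at their own pace and stop on an object; the grip force is fixed at half the most. Time passes only in rows, so rows that do not move let the fingers close. It gives the time, the measured TCP pose, the force and the opening at its end, in the units of the state.
- ctrl.get_obs(): the state, without advancing time (a new reading comes with each control period).
- ctrl.camera(name): name is "scene" or "top" or "wrist"; returns a dict with "color" (480x640x3 uint8, blue, green, red), "fx", "fy", "cx", "cy" (pixels), "rvec" (rotation vector, rad) and "tvec" (3), from world to camera coordinates, as OpenCV has them. Camera axes: x right, y down, z forward; pixel columns grow to the right and rows downward; lengths in m; the calibration is good to about 2 mm. A picture is of the moment at which its call begins. There is no depth.
- ctrl.hand_in(): hands the job in, once; it reports no verdict.
Trained networks look in the newest picture that a camera, given by its name, has taken for a name from the list of things; names that differ only in an ending like _2 or _b are one class to them, and where a whole thing is asked for, a point or a joint stands for the part that bears it (a point fixed in the world has none). Each returns a list of dicts, best first, with "confidence" (0 to 1); they miss things now and then, are a little off and sometimes report something else, mostly with a low value. They report only what shows in the picture. A call takes as long as a camera call. They do not tell look-alikes from the thing itself.
- ctrl.look_for(camera, query): "bbox" ([left, top, right, bottom] in pixels, round what is visible of it).
- ctrl.trace(camera, query): "region" (480x640 bool, what is visible of it) and "bbox" ([left, top, right, bottom] in pixels, round what is visible of it).
The state is a dict: "time_s": time; "q": joint angles; "dq": joint speeds; "joint_efforts": joint torques, N m; "eef_pos": TCP position; "eef_rot": TCP orientation; "wrist_force": force on the tool from outside, world axes, zero at the start; "torque": the same for the moment, N m; "opening": opening from 0.0 (shut) to 1.0 (fully open).
Only numpy, scipy, OpenCV 4.12 (cv2) and the standard library are available. Lean on these libraries where they do the work, as an engineer would, in place of code of your own. Each camera call takes 0.05 s, during which the arm holds its last target.

TASK

The four honing stones have been left piled crosswise to dry. Take the pile apart and set each stone on the wooden base made for its size, lying flat along the middle of the board between the two dark cleats, and slide it up against the straight stop cleat at the far end so that the gap for the wedge is left at the near end. Leave the chisel and the jar where they are.

Things in the scene. Friction and masses are not known exactly. Their poses are not given: they have to be found in the camera images.
- stone_large_mid (a point): Dark grey honing stone, a plain rectangular block 150 x 56 x 25 mm (length x width x thickness), darker layer beneath; loose, about 0.46 kg. Starts lying flat in the bottom layer of the crosswise pile, which stands on a 3 mm black rubber mat. Point at the centre of the block; x along its length, y across its width, z up.
- base_large: Fixed wooden base for the 150 x 56 mm stone: plain wooden board 198 x 80 mm, its top 17 mm above the bench, a dark cleat 8 mm high across each end. Origin at mid-base, bench height; x runs along it away from the robot to the straight stop cleat, inner face at x = +85 mm. A slightly skewed wedge cleat is at the near end; between the cleats is the stone's length plus 15 to 22 mm.
- stone_narrow_mid (a point): Dark grey honing stone, a plain rectangular block 125 x 40 x 25 mm (length x width x thickness), darker layer beneath; loose, about 0.28 kg. Starts lying flat in the bottom layer of the crosswise pile, which stands on a 3 mm black rubber mat. Point at the centre of the block; x along its length, y across its width, z up.
- base_narrow: Fixed wooden base for the 125 x 40 mm stone: plain wooden board 173 x 64 mm, its top 17 mm above the bench, a dark cleat 8 mm high across each end. Origin at mid-base, bench height; x runs along it away from the robot to the straight stop cleat, inner face at x = +72.5 mm. A slightly skewed wedge cleat is at the near end; between the cleats is the stone's length plus 15 to 22 mm.
- stone_broad_mid (a point): Lighter grey honing stone, a plain rectangular block 105 x 56 x 20 mm (length x width x thickness), darker layer beneath; loose, about 0.26 kg. Starts lying flat in the top layer, laid across the other two of the crosswise pile, which stands on a 3 mm black rubber mat. Point at the centre of the block; x along its length, y across its width, z up.
- base_broad: Fixed wooden base for the 105 x 56 mm stone: plain wooden board 153 x 80 mm, its top 17 mm above the bench, a dark cleat 8 mm high across each end. Origin at mid-base, bench height; x runs along it away from the robot to the straight stop cleat, inner face at x = +62.5 mm. A slightly skewed wedge cleat is at the near end; between the cleats is the stone's length plus 15 to 22 mm.
- stone_small_mid (a point): Lighter grey honing stone, a plain rectangular block 85 x 36 x 20 mm (length x width x thickness), darker layer beneath; loose, about 0.13 kg. Starts lying flat in the top layer, laid across the other two of the crosswise pile, which stands on a 3 mm black rubber mat. Point at the centre of the block; x along its length, y across its width, z up.
- base_small: Fixed wooden base for the 85 x 36 mm stone: plain wooden board 133 x 60 mm, its top 17 mm above the bench, a dark cleat 8 mm high across each end. Origin at mid-base, bench height; x runs along it away from the robot to the straight stop cleat, inner face at x = +52.5 mm. A slightly skewed wedge cleat is at the near end; between the cleats is the stone's length plus 15 to 22 mm.
- honing_chisel_mid (a point): Bystander: yellow-handled bench chisel 26 x 235 x 29 mm, lying between the pile and the bases with its handle towards the robot. Point at mid-length, 15 mm up.
- oil_jar_mid (a point): Bystander: amber jar with black lid, 46 mm across and 59 mm high, beside the chisel. Point on its axis, 30 mm up.
There are look-alikes about, which are no part of the job. Leave any purple look-alike of the base_small alone.

How it is judged:
At the end, for the whole second after the job is handed in: Each stone lies flat on the board of its own base (height within 3 mm), within 10 mm of the base's centre line and 0.09 rad (5 degrees) of its direction, with its far end within 5 mm of the stop cleat; all stones are let go and at rest (x of stone_large_mid in the frame of base_large above 0.005 m and y of stone_large_mid in the frame of base_large between -0.01 and 0.01 m and z of stone_large_mid in the frame of base_large between 0.0265 and 0.0325 m and angle between the x axis of stone_large_mid and the x axis of base_large, either way round below 0.09 rad and linear speed of each of stone_large, stone_narrow, stone_broad, stone_small below 0.02 m/s and x of stone_narrow_mid in the frame of base_narrow above 0.005 m and y of stone_narrow_mid in the frame of base_narrow between -0.01 and 0.01 m and z of stone_narrow_mid in the frame of base_narrow between 0.0265 and 0.0325 m and angle between the x axis of stone_narrow_mid and the x axis of base_narrow, either way round below 0.09 rad and x of stone_broad_mid in the frame of base_broad above 0.005 m and y of stone_broad_mid in the frame of base_broad between -0.01 and 0.01 m and z of stone_broad_mid in the frame of base_broad between 0.024 and 0.03 m and angle between the x axis of stone_broad_mid and the x axis of base_broad, either way round below 0.09 rad and x of stone_small_mid in the frame of base_small above 0.005 m and y of stone_small_mid in the frame of base_small between -0.01 and 0.01 m and z of stone_small_mid in the frame of base_small between 0.024 and 0.03 m and angle between the x axis of stone_small_mid and the x axis of base_small, either way round below 0.09 rad); the robot touches nothing.
It fails at once if the chisel is moved more than 20 mm (distance of honing_chisel_mid from where it was at the start of the episode above 0.02 m).
It fails at once if the jar is moved more than 20 mm (distance of oil_jar_mid from where it was at the start of the episode above 0.02 m).
It also fails if it takes over 115 s, if anything falls off the work surface, if the arm or the gripper's body presses on something with over 40 N, if the wrist force passes 120 N, or if a joint passes its speed limit or range.

## Working session

There is one attempt and no reset: what is moved stays moved. The work goes in short steps, Python scripts to look and compute and a tool call to move; the robot and the scene stay as the last step left them, time stands still between calls to the robot, and variables do not carry over. Pictures are saved under pics/ and viewed, and the job is handed in when it is done.

Besides the shell and the picture viewer there is one more tool, called after "Emit:" as name(argument=value, ...) on one line, values as JSON. move_arm: Moves the arm, as the interface text tells. Its arguments: {"type":"object","properties":{"rows":{"type":"string"}},"required":["rows"]}

```bash
ls; mkdir -p pics; python3 - <<'E'
from bench import ctrl
import cv2
for n in ["scene","top","wrist"]:
    c=ctrl.camera(n); cv2.imwrite(f"pics/{n}0.png",c["color"]); print(n,c["fx"],c["fy"],c["cx"],c["cy"],c["rvec"],c["tvec"])
    for q in ["stone_large_mid","stone_narrow_mid","stone_broad_mid","stone_small_mid","base_large","base_narrow","base_broad","base_small","honing_chisel_mid","oil_jar_mid"]:
        print(q,[([int(v) for v in d["bbox"]],round(d["confidence"],2)) for d in ctrl.look_for(n,q)])
print(ctrl.get_obs(), ctrl.pinch_z)
E
```

```text
pics
scene 534.8032896259342 534.8032896259342 320.1026372249404 243.915321229671 [ 2.17198124 -0.7061541   0.32022913] [-0.46388333  0.17806937  1.14394591]
stone_large_mid [([174, 178, 209, 202], 0.61)]
stone_narrow_mid [([186, 195, 233, 213], 0.65)]
stone_broad_mid [([203, 169, 236, 199], 0.84)]
stone_small_mid [([181, 182, 203, 205], 0.83)]
base_large [([330, 326, 441, 390], 0.76)]
base_narrow [([379, 266, 459, 310], 0.97)]
base_broad [([257, 270, 335, 314], 0.83)]
base_small [([294, 302, 361, 351], 0.84), ([468, 325, 547, 371], 0.61), ([259, 270, 333, 315], 0.24)]
honing_chisel_mid [([214, 240, 296, 279], 0.59)]
oil_jar_mid [([260, 216, 281, 241], 0.94), ([175, 177, 210, 205], 0.41)]
top 461.2152250308818 461.2152250308818 323.74916217427653 245.06114676244894 [ 2.12296046 -2.12385984  0.19413744] [-0.10115474  0.49112669  1.42143509]
stone_large_mid [([170, 256, 194, 297], 0.86)]
stone_narrow_mid [([197, 259, 219, 299], 0.56)]
stone_broad_mid [([183, 254, 219, 274], 0.91)]
stone_small_mid [([179, 280, 203, 297], 0.89)]
base_large [([404, 236, 442, 302], 0.86)]
base_narrow [([37
[... 670 characters left out ...]
{'time_s': 1.65, 'q': array([ 1.08670829e+00,  1.80784469e-01,  1.60703902e+00, -8.40823376e-06,
        1.35381321e+00, -2.06334489e-01]), 'dq': array([ 6.56553969e-04, -8.29456300e-04,  3.45213000e-04, -3.01408681e-04,
        1.92629711e-03,  8.39040229e-05]), 'joint_efforts': array([-6.15359277e-04, -4.44833493e+01, -3.51673651e+01, -3.70071475e-04,
        7.33291945e-04, -3.88838188e-06]), 'eef_pos': array([0.15766419, 0.55295606, 0.30387831]), 'eef_rot': array([ 1.30974531e-05,  7.98183640e-01,  6.02414207e-01, -1.81723255e-05]), 'wrist_force': array([ 0.11458752, -0.00840825,  0.46349484]), 'torque': array([-0.04569614,  0.0289067 , -0.00898612]), 'opening': 1.002149987446067} 0.0539
```

View pictures.

```bash
python3 - <<'E'
import cv2
t=cv2.imread("pics/top0.png"); cv2.imwrite("pics/top0c.png",cv2.resize(t[160:340,150:490],None,fx=2.35,fy=2.35,interpolation=cv2.INTER_CUBIC))
s=cv2.imread("pics/scene0.png"); cv2.imwrite("pics/scene0c.png",cv2.resize(s[140:400,160:560],None,fx=2,fy=2,interpolation=cv2.INTER_CUBIC))
E
```

```text
(no output)
```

View pics/top0c.png

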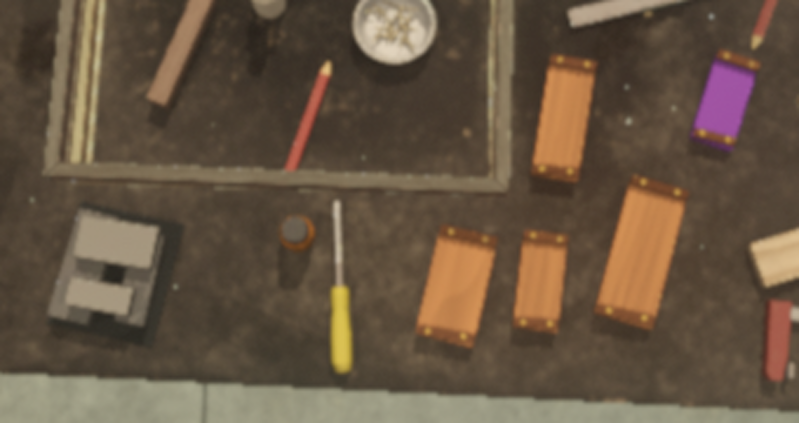

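View pics/scene0c.png

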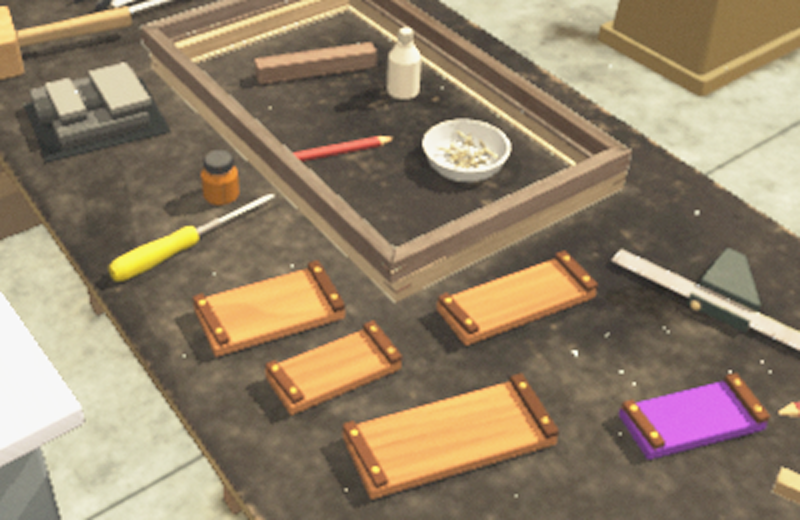

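View pics/wrist0.png

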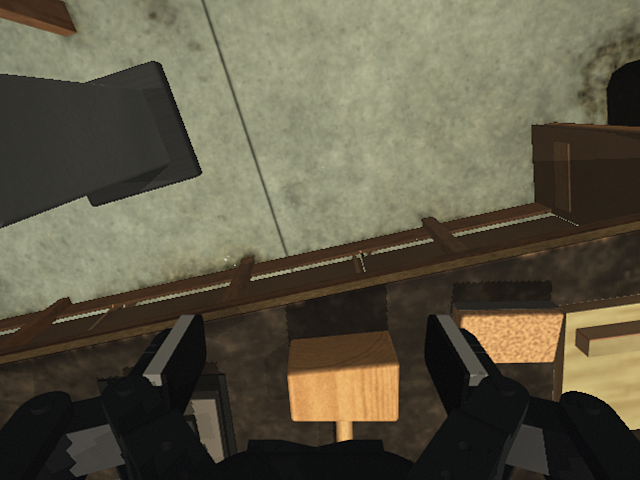

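```bash
cat > h.py <<'E'
from bench import ctrl
import cv2, numpy as np
from scipy.optimize import minimize
from scipy.spatial.transform import Rotation as R
B=dict(base_large=(.198,.080),base_narrow=(.173,.064),base_broad=(.153,.080),base_small=(.133,.060))
S=dict(stone_large_mid=(.150,.056,.025),stone_narrow_mid=(.125,.040,.025),stone_broad_mid=(.105,.056,.020),stone_small_mid=(.085,.036,.020))
def proj(c,P):
    K=np.array([[c["fx"],0,c["cx"]],[0,c["fy"],c["cy"]],[0,0,1]])
    return cv2.projectPoints(np.asarray(P,float).reshape(-1,1,3),c["rvec"],c["tvec"],K,None)[0].reshape(-1,2)
def unproj(c,uv,z):
    Rm=cv2.Rodrigues(c["rvec"])[0]; o=-Rm.T@c["tvec"]
    d=np.array([(uv[0]-c["cx"])/c["fx"],(uv[1]-c["cy"])/c["fy"],1.])@Rm
    return o+d*(z-o[2])/d[2]
def box(p,L,W,z0,z1,off=0):
    x,y,a=p; r=np.array([[np.cos(a),-np.sin(a)],[np.sin(a),np.cos(a)]])
    q=np.array([[sx*L/2+off,sy*W/2] for sx in(-1,1) for sy in(-1,1)])@r.T+[x,y]
    return np.vstack([np.c_[q,np.full(4,z)] for z in (z0,z1)])
def fit(views,p0,L,W,z0,z1,extra=0):
    """views: list of (cam, boolmask)"""
    dat=[]
    for c,m in views:
        ys,xs=np.where(m); b=(max(xs.min()-12,0),max(ys.min()-12,0),min(xs.max()+13,640),min(ys.max()+13,480))
        k=6 if (b[2]-b[0])<150 else 2
        M=cv2.resize(m[b[1]:b[3],b[0]:b[2]].astype(np.float32),None,fx=k,fy=k,interpolation=cv2.INTER_NEAREST)
        dat.append((c,M,b,k,m.sum()))
    def cost(p):
        p=np.array([p[0]/100,p[1]/100,p[2]/10]);t=0
        for c,M,b,k,n in dat:
            h=[]
            P=box(p,L,W,z0,z1)
            if extra: P=np.vstack([P,box(p,L,W,z1,z1+extra)])
            q=(proj(c,P)-[b[0]-.5,b[1]-.5])*k
            im=np.zeros(M.shape,np.float32)
            hull=cv2.convexHull(q.astype(np.float32)).reshape(-1,2)
            cv2.fillConvexPoly(im,np.round((hull-.5)*16).astype(np.int32),1,shift=4)
            t+=np.abs(im-M).sum()/k/k/n
        return t/len(dat)
    best=None
    for da in (0,.15,-.15):
        x0=np.array([p0[0]*100,p0[1]*100,(p0[2]+da)*10])
        r=minimize(cost,x0,method="Nelder-Mead",options=dict(initial_simplex=[x0,x0+[1.5,0,0],x0+[0,1.5,0],x0+[0,0,1.5]],xatol=.005,fatol=1e-5,maxiter=400))
        if best is None or r.fun<best.fun: best=r
    return best.x/[100,100,10],best.fun
def yaw(rot):
    m=R.from_quat(np.r_[rot[1:],rot[0]]).as_matrix(); return m
E
python3 - <<'E'
from h import *
ct=ctrl.camera("top"); cs=ctrl.camera("scene")
def tr(cam,q):
    t=ctrl.trace(cam,q); return t[0]["region"] if t else None
for q in list(B)+list(S):
    T=tr("top",q); Sc=tr("scene",q)
    ys,xs=np.where(T); 
    z0,z1=(0,.017) if q in B else ((.003,.028) if 'large' in q or 'narrow' in q else (.028,.048))
    g=unproj(ct,(xs.mean(),ys.mean()),z1)
    L,W=(B.get(q) or S[q])[:2]
    cnt,_=cv2.findContours(T.astype(np.uint8),0,2); rr=cv2.boxPoints(cv2.minAreaRect(max(cnt,key=cv2.contourArea)))
    w=np.array([unproj(ct,p,z1)[:2] for p in rr]); e=[w[1]-w[0],w[2]-w[1]]; e=max(e,key=np.linalg.norm); a=np.arctan2(e[1],e[0])
    if a>np.pi/2:a-=np.pi
    if a<-np.pi/2:a+=np.pi
    p0=(g[0],g[1],a)
    ex=.008 if q in B else 0
    print(q,np.round(p0,3))
    for nm,v in (("top",[(ct,T)]),("scene",[(cs,Sc)]),("both",[(ct,T),(cs,Sc)])):
        if any(k[1] is None for k in v): continue
        p,f=fit(v,p0,L,W,z0,z1,ex); print("  ",nm,np.round(p,4),round(f,3))
for q,z in (("honing_chisel_mid",.015),("oil_jar_mid",.03)):
    T=tr("top",q); ys,xs=np.where(T); print(q,[np.round(unproj(ct,(u,v),z)[:2],3) for u,v in ((xs.min(),ys.min()),(xs.max(),ys.max()))])
print(ctrl.get_obs()["time_s"])
E
```

```text
base_large [ 0.388  0.352 -0.23 ]
   top [ 0.3258  0.1466 -1.1513] 1.0
   scene [ 0.3882  0.3519 -0.2295] 1.0
   both [ 0.3258  0.1466 -1.1513] 1.0
base_narrow [ 0.612 -0.316 -0.176]
   top [ 0.6143 -0.3167 -0.19  ] 0.1
   scene [ 0.62   -0.3176 -0.1534] 0.229
   both [ 0.6148 -0.3167 -0.1912] 0.17
base_broad [ 0.377 -0.165 -0.229]
   top [ 0.3778 -0.1646 -0.2384] 0.043
   scene [ 0.3804 -0.1661 -0.2453] 0.161
   both [ 0.3791 -0.1648 -0.2399] 0.108
base_small [ 0.637 -0.543 -0.356]
   top [ 0.6393 -0.5441 -0.3596] 0.074
   scene [ 0.6374 -0.543  -0.3557] 1.0
   both [ 0.6393 -0.5441 -0.3596] 0.537
stone_large_mid [ 0.389  0.35  -0.238]
   top [ 0.4041  0.3427 -0.2404] 1.22
   scene [ 0.4098  0.3421 -0.2291] 2.119
   both [ 0.4064  0.3419 -0.2449] 1.71
stone_narrow_mid [ 0.374  0.258 -0.189]
   top [ 0.3865  0.2646 -0.198 ] 0.904
   scene [ 0.3893  0.2594 -0.3075] 0.474
   both [ 0.3876  0.2641 -0.2121] 0.704
stone_broad_mid [0.433 0.292 1.386]
   top [0.4331 0.2941 1.3559] 0.172
   scene [0.4364 0.2908 1.4078] 0.064
   both [0.436  0.2922 1.4041] 0.134
stone_small_mid [0.36  0.31  1.375]
   top [0.3611 0.3126 1.3659] 0.091
   scene [0.3622 0.311  1.3926] 0.102
   both [0.3617 0.3122 1.382 ] 0.11
honing_chisel_mid [array([0.487, 0.005]), array([ 0.263, -0.023])]
oil_jar_mid [array([0.471, 0.071]), array([0.423, 0.029])]
2.65
```

```bash
cat >> h.py <<'E'
def go(x,y,z=None,yw=None,n=None):
    """suggest shift in tool axes (cm) and turn (deg) from current pose to target (world x,y of TCP, z of TCP, yaw of tool x)"""
    o=ctrl.get_obs(); m=yaw(o["eef_rot"]); p=o["eef_pos"]; z=p[2] if z is None else z
    d=m.T@(np.array([x,y,z])-p)*100
    cy=np.arctan2(m[1,0],m[0,0])
    t=0 if yw is None else np.degrees((cy-yw+np.pi/2)%np.pi-np.pi/2)
    print("cur",np.round(p,4),"yaw",round(np.degrees(cy),2),"tilt",np.round(m[2],4),"shift cm",np.round(d,2),"turn rz",round(t,2), "open",round(o["opening"],3),"t",o["time_s"],"F",np.round(o["wrist_force"],1))
E
python3 - <<'E'
from h import *
c=ctrl.camera("wrist"); o=ctrl.get_obs(); m=yaw(o["eef_rot"])
Rm=cv2.Rodrigues(c["rvec"])[0]; pos=-Rm.T@c["tvec"]
print("cam in tool",m.T@(pos-o["eef_pos"]),"\n", (Rm@m).round(3))
go(.39,.31,.30,np.radians(-10))
E
```

```text
cam in tool [ 0.0006253  -0.08409628 -0.06918443] 
 [[ 1.    -0.    -0.   ]
 [ 0.     0.947 -0.322]
 [ 0.     0.322  0.947]]
cur [0.1577 0.553  0.3039] yaw 74.08 tilt [ 0.  0. -1.] shift cm [-16.99  29.     0.39] turn rz 84.08 open 1.001 t 2.7 F [ 0.3 -0.6  0.9]
```

Emit:
move_arm(rows="-2.1 3.6 0 0 0 0 1;-2.1 3.6 0 0 0 0 1;-2.1 3.6 0 0 0 0 1;-2.1 3.6 0 0 0 0 1;-2.1 3.6 0 0 0 0 1;-2.1 3.6 0 0 0 0 1;-2.1 3.6 0 0 0 0 1;-2.1 3.6 0 0 0 0 1;0 0 0 0 0 8.4 1;0 0 0 0 0 8.4 1;0 0 0 0 0 8.4 1;0 0 0 0 0 8.4 1;0 0 0 0 0 8.4 1;0 0 0 0 0 8.4 1;0 0 0 0 0 8.4 1;0 0 0 0 0 8.4 1;0 0 0 0 0 8.4 1;0 0 0 0 0 8.4 1")

```text
time_s: 4.5
eef_pos: [0.3886, 0.3124, 0.304]
eef_rot: [-0.0, 0.996, -0.089, 0.0]
wrist_force: [-0.2, -0.2, 0.8]
opening: 1.005
```

```bash
python3 - <<'E'
from h import *
c=ctrl.camera("wrist"); cv2.imwrite("pics/w1.png",c["color"])
go(.39,.31,.30,np.radians(-10))
for q,z0,z1 in (("stone_broad_mid",.028,.048),("stone_small_mid",.028,.048)):
    t=ctrl.trace("wrist",q)
    for d in t:
        T=d["region"]; p0=(.435,.293,1.39) if 'broad' in q else (.361,.312,1.39)
        p,f=fit([(c,T)],p0,*S[q][:2],z0,z1); print(q,d["confidence"],d["bbox"],np.round(p,4),round(f,3))
for q in ("stone_large_mid","stone_narrow_mid"):print(q,[(d["confidence"],d["bbox"]) for d in ctrl.look_for("wrist",q)])
E
```

```text
cur [0.3886 0.3124 0.304 ] yaw -10.68 tilt [ 1.e-04 -1.e-04 -1.e+00] shift cm [0.19 0.21 0.4 ] turn rz -0.68 open 0.999 t 4.55 F [ 0.5  0.7 -0.8]
stone_broad_mid 0.73 [336.7, 159.6, 404.4, 276.6] [0.4337 0.2944 1.4105] 0.036
stone_small_mid 0.96 [262.2, 161.5, 307.2, 262.3] [0.3606 0.3131 1.384 ] 0.031
stone_large_mid [(0.74, [240.9, 131.7, 416.7, 200.7])]
stone_narrow_mid [(0.69, [257.7, 227.0, 337.9, 271.3])]
```

View pics/w1.png

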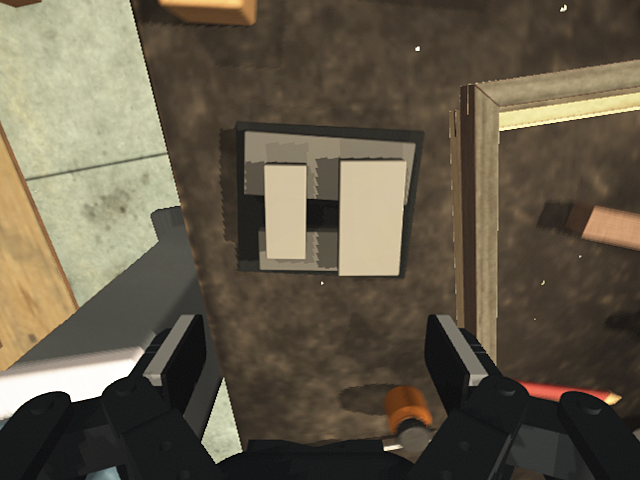

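```bash
python3 - <<'E'
from h import *
go(.4337,.2944,.108,-.1603)
E
```

```text
cur [0.3886 0.3124 0.3039] yaw -9.71 tilt [ 0. -0. -1.] shift cm [ 4.75  1.02 19.59] turn rz -0.53 open 1.0 t 4.75 F [0.2 1.  0.4]
```

Emit:
move_arm(rows="2.4 0.5 3 0 0 -0.7 0.78;2.4 0.5 4 0 0 0 0.78;0 0 4 0 0 0 0.78;0 0 4 0 0 0 0.78;0 0 3 0 0 0 0.78;0 0 1.6 0 0 0 0.78;0 0 0 0 0 0 0.78;0 0 0 0 0 0 0.78")

```text
time_s: 5.55
eef_pos: [0.4345, 0.2947, 0.1082]
eef_rot: [0.0, 0.997, -0.08, -0.0]
wrist_force: [-0.1, 0.6, 0.1]
opening: 0.778
```

```bash
python3 - <<'E'
from h import *
c=ctrl.camera("wrist"); cv2.imwrite("pics/w2.png",c["color"]); print(ctrl.pinch_z)
go(.4337,.2944,.095,-.1603)
E
```

```text
0.0539
cur [0.435  0.2949 0.109 ] yaw -9.15 tilt [ 1.5e-03 -9.0e-04 -1.0e+00] shift cm [-0.13  0.07  1.4 ] turn rz 0.03 open 0.781 t 5.6 F [0.3 0.2 1. ]
```

View pics/w2.png

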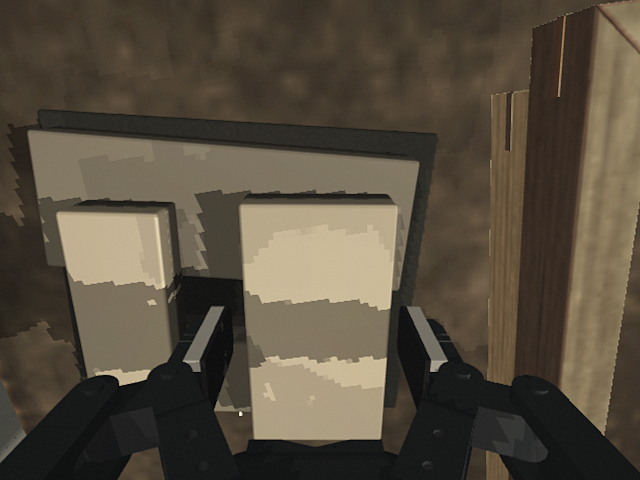

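Emit:
move_arm(rows="-0.1 0 0.7 0 0 0 0.78;0 0 0.6 0 0 0 0.78;0 0 0 0 0 0 0.5;0 0 0 0 0 0 0.5;0 0 0 0 0 0 0.5;0 0 0 0 0 0 0.5")

```text
time_s: 6.2
eef_pos: [0.4338, 0.2946, 0.0953]
eef_rot: [-0.0, 0.997, -0.08, 0.001]
wrist_force: [1.8, -3.5, 2.4]
opening: 0.637
```

```bash
python3 - <<'E'
from h import *
c=ctrl.camera("wrist"); cv2.imwrite("pics/w3.png",c["color"]); print(ctrl.pinch_z)
go(.4337,.2944,.095,-.1603)
E
```

```text
0.0539
cur [0.4337 0.2946 0.0952] yaw -9.22 tilt [ 0.001 -0.    -1.   ] shift cm [-0.    0.02  0.02] turn rz -0.03 open 0.64 t 6.25 F [ 1.5 -3.4  3.4]
```

View pics/w3.png

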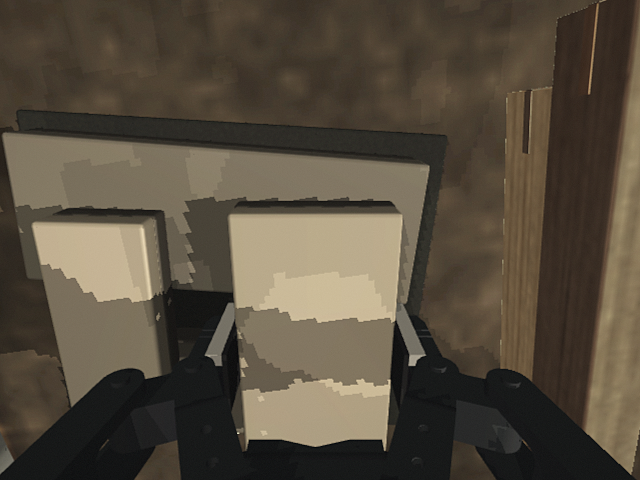

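Emit:
move_arm(rows="0 0 -2 0 0 0 0.5;0 0 -4 0 0 8.5 0.5;0 0 -4 0 0 8.5 0.5;0 0 -4 0 0 8.5 0.5;0 0 -4 0 0 8.5 0.5;0 0 -4 0 0 8.5 0.5;0 0 -2 0 0 8.5 0.5;0 0 0 0 0 8.5 0.5;0 0 0 0 0 8.5 0.5;0 0 0 0 0 8.5 0.5;0 0 0 0 0 8.5 0.5;0 0 0 0 0 8.5 0.5")

```text
time_s: 7.45
eef_pos: [0.4322, 0.2949, 0.3336]
eef_rot: [-0.001, -0.622, 0.783, 0.001]
wrist_force: [0.1, -0.5, -1.9]
opening: 0.64
```

Emit:
move_arm(rows="4.5 0 0 0 0 0 0.5;4.7 0 0 0 0 0 0.5;4.7 0 0 0 0 0 0.5;4.7 0 0 0 0 0 0.5;4.7 0 0 0 0 0 0.5;4.7 0 0 0 0 0 0.5;4.7 0 0 0 0 0 0.5;4.7 0 0 0 0 0 0.5;4.7 0 0 0 0 0 0.5;4.7 0 0 0 0 0 0.5;4.7 0 0 0 0 0 0.5;4.2 0 0 0 0 0 0.5;0 0 0 0 0 0 0.5;0 0 0 0 0 0 0.5")

```text
time_s: 8.85
eef_pos: [0.3101, -0.2485, 0.3338]
eef_rot: [0.001, -0.624, 0.782, 0.002]
wrist_force: [0.2, -0.6, -2.7]
opening: 0.641
```

```bash
python3 - <<'E'
from h import *
c=ctrl.camera("wrist"); cv2.imwrite("pics/w4.png",c["color"])
go(.378,-.165,.33,-.239+np.pi/2)
import pickle; res={}
for q in B:
    for d in ctrl.trace("wrist",q): print(q,round(d["confidence"],2),np.round(d["bbox"])); res.setdefault(q,[]).append(d)
pickle.dump((c,res),open("w4.pkl","wb"))
E
```

```text
cur [ 0.3104 -0.2477  0.3339] yaw -102.75 tilt [-0.0025  0.0013 -1.    ] shift cm [-9.56 -4.77  0.41] turn rz 0.94 open 0.643 t 8.9 F [-0.   0.1 -4. ]
base_large 0.85 [409.   0. 526. 146.]
base_broad 0.83 [164.  56. 263. 222.]
base_small 0.57 [294.  29. 363. 182.]
```

View pics/w4.png

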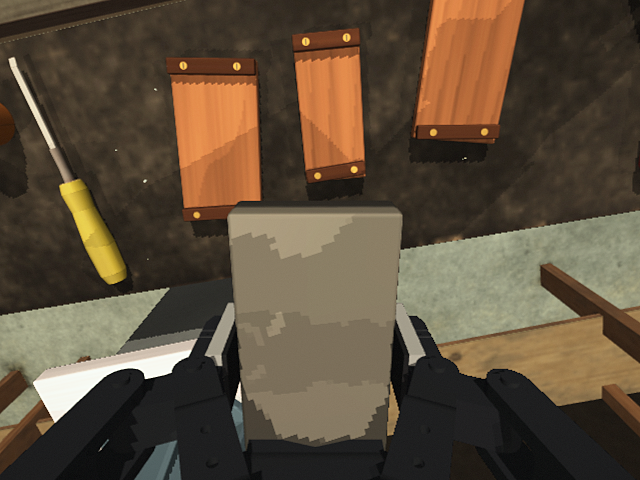

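```bash
cat >> h.py <<'E'
INNER=dict(base_large=.085,base_narrow=.0725,base_broad=.0625,base_small=.0525)
def render(c,p,parts,b,k,shape):
    im=np.zeros(shape,np.float32)
    for L,W,z0,z1,off in parts:
        q=(proj(c,box(p,L,W,z0,z1,off))-[b[0]-.5,b[1]-.5])*k
        h=cv2.convexHull(q.astype(np.float32)).reshape(-1,2)
        cv2.fillConvexPoly(im,np.round((h-.5)*16).astype(np.int32),1,shift=4)
    return im
def bparts(q):
    L,W=B[q]; t=L/2-INNER[q]
    return [(L,W,0,.017,0),(t,W,.017,.025,L/2-t/2),(t,W,.017,.025,-L/2+t/2)]
def fitp(c,m,p0,parts,block=None,k=4):
    ys,xs=np.where(m); b=(max(xs.min()-15,0),max(ys.min()-15,0),min(xs.max()+16,640),min(ys.max()+16,480))
    up=lambda a:cv2.resize(a[b[1]:b[3],b[0]:b[2]].astype(np.float32),None,fx=k,fy=k,interpolation=cv2.INTER_NEAREST)
    M=up(m); V=1-up(block) if block is not None else np.ones_like(M)
    def cost(p): return (np.abs(render(c,(p[0]/100,p[1]/100,p[2]/10),parts,b,k,M.shape)-M)*V).sum()/k/k/m.sum()
    best=None
    for da in (0,.1,-.1):
        x0=np.array([p0[0]*100,p0[1]*100,(p0[2]+da)*10])
        r=minimize(cost,x0,method="Nelder-Mead",options=dict(initial_simplex=[x0,x0+[1,0,0],x0+[0,1,0],x0+[0,0,1]],xatol=.003,fatol=1e-6,maxiter=400))
        if best is None or r.fun<best.fun: best=r
    return best.x/[100,100,10],best.fun
def draw(c,img,p,parts,col):
    for L,W,z0,z1,off in parts:
        P=proj(c,box(p,L,W,z0,z1,off)); 
        for f in ((0,1,3,2),(4,5,7,6)): cv2.polylines(img,[np.round(P[list(f)]*16).astype(np.int32)],True,col,1,cv2.LINE_AA,4)
E
python3 - <<'E'
from h import *
import pickle
c,res=pickle.load(open("w4.pkl","rb")); img=c["color"].copy()
blk=np.zeros((480,640),bool); blk[198:,222:]=1
for q,p0 in (("base_broad",(.378,-.165,-.239)),("base_small",(.37,-.28,-.2)),("base_large",(.41,-.41,-.24))):
    p,f=fitp(c,res[q][0]["region"],p0,bparts(q),blk); print(q,np.round(p,4),np.degrees(p[2]).round(2),round(f,3)); draw(c,img,p,bparts(q),(0,255,0))
cv2.imwrite("pics/w4f.png",img[0:240])
E
```

```text
base_broad [ 0.3778 -0.1648 -0.2344] -13.43 0.035
base_small [ 0.3841 -0.2786 -0.1369] -7.84 0.038
base_large [ 0.4253 -0.4182 -0.289 ] -16.56 0.027
```

View pics/w4f.png

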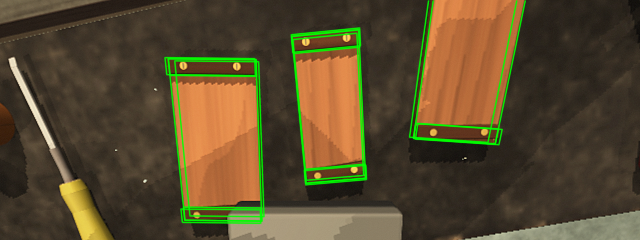

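Emit:
move_arm(rows="0 0 0 0 0 0.7 0.5;-2.5 -1.3 3.2 0 0 0 0.5;-2.5 -1.3 4 0 0 0 0.5;-2.5 -1.3 4 0 0 0 0.5;-2.1 -1 4 0 0 0 0.5;0 0 4 0 0 0 0.5;0 0 2.5 0 0 0 0.5;0 0 0.8 0 0 0 0.5;0 0 0 0 0 0 0.5;0 0 0 0 0 0 0.5")

```text
time_s: 10.1
eef_pos: [0.3815, -0.1672, 0.1112]
eef_rot: [0.0, -0.62, 0.785, -0.001]
wrist_force: [-0.1, -0.8, -2.7]
opening: 0.646
```

```bash
python3 - <<'E'
from h import *
c=ctrl.camera("wrist"); img=c["color"].copy()
draw(c,img,(.3778,-.1648,-.2344),bparts("base_broad"),(0,255,0)); cv2.imwrite("pics/w5.png",img)
go(.3807,-.1655,.084,-.2344+np.pi/2)
E
```

```text
cur [ 0.3816 -0.1675  0.1115] yaw -103.43 tilt [ 0.0014 -0.0029 -1.    ] shift cm [-0.17  0.14  2.75] turn rz 0.0 open 0.639 t 10.15 F [ 0.6 -0.2 -2.7]
```

View pics/w5.png

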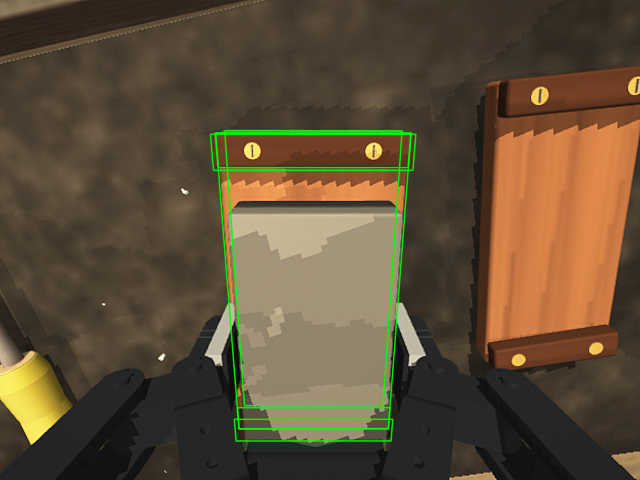

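Emit:
move_arm(rows="-0.2 0.1 1.2 0 0 0 0.5;0 0 0.8 0 0 0 0.5;0 0 0.4 0 0 0 0.5;0 0 0.2 0 0 0 0.5;0 0 0 0 0 0 0.5")

```text
time_s: 10.65
eef_pos: [0.3804, -0.1648, 0.0857]
eef_rot: [-0.0, -0.62, 0.785, 0.0]
wrist_force: [-7.2, 4.6, 21.7]
opening: 0.644
```

```bash
python3 - <<'E'
from h import *
go(.3807,-.1655,.084,-.2344+np.pi/2)
E
```

```text
cur [ 0.3804 -0.1648  0.0857] yaw -103.4 tilt [ 0.e+00  6.e-04 -1.e+00] shift cm [ 0.06 -0.04  0.17] turn rz 0.03 open 0.644 t 10.65 F [-7.2  4.6 21.7]
```

Emit:
move_arm(rows="0 -0.2 -0.05 0 0 0 0.5;0 -0.2 0 0 0 0 0.5;0 -0.2 0 0 0 0 0.5;0 0 0 0 0 0 0.5")

```text
time_s: 11.05
eef_pos: [0.3819, -0.165, 0.0856]
eef_rot: [-0.004, -0.621, 0.784, 0.005]
wrist_force: [-31.7, 2.5, 41.5]
opening: 0.64
```

Emit:
move_arm(rows="0 -0.1 0 0 0 0 0.5;0 -0.1 0 0 0 0 0.5;0 0 0 0 0 0 0.5")

```text
time_s: 11.35
eef_pos: [0.3822, -0.1651, 0.0855]
eef_rot: [-0.005, -0.621, 0.784, 0.007]
wrist_force: [-40.8, 3.2, 51.6]
opening: 0.647
```

```bash
python3 - <<'E'
from h import *
go(.3807,-.1655,.084,-.2344+np.pi/2)
c=ctrl.camera("wrist"); cv2.imwrite("pics/w6.png",c["color"][80:480])
E
```

```text
cur [ 0.3822 -0.1651  0.0855] yaw -103.24 tilt [-9.000e-04  1.710e-02 -9.999e-01] shift cm [0.08 0.14 0.16] turn rz 0.19 open 0.647 t 11.35 F [-40.8   3.2  51.6]
```

View pics/w6.png

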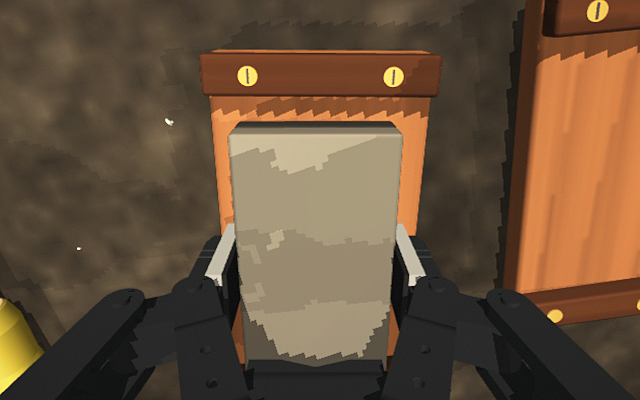

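Emit:
move_arm(rows="0 0.4 0 0 0 0 0.5;0 0.2 0 0 0 0 0.72;0 0 -0.1 0 0 0 0.72;0 0 0 0 0 0 0.72;0 0 0 0 0 0 0.72")

```text
time_s: 11.9
eef_pos: [0.3825, -0.1652, 0.0856]
eef_rot: [0.0, -0.62, 0.785, -0.0]
wrist_force: [-0.3, -0.1, 0.8]
opening: 0.72
```

```bash
python3 - <<'E'
from h import *
go(.3807,-.1655,.084,-.2344+np.pi/2)
c=ctrl.camera("wrist"); cv2.imwrite("pics/w7.png",c["color"][80:480])
E
```

```text
cur [ 0.3825 -0.1652  0.0856] yaw -103.41 tilt [ 3.e-04 -8.e-04 -1.e+00] shift cm [0.07 0.17 0.16] turn rz 0.02 open 0.72 t 11.9 F [-0.3 -0.1  0.8]
```

View pics/w7.png

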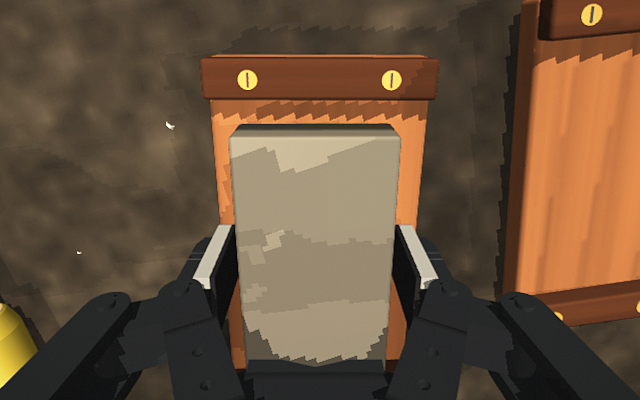

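Emit:
move_arm(rows="0 0 -0.2 0 0 0 0.72;0 0 0 0 0 0 0.5;0 0 0 0 0 0 0.5;0 0 0 0 0 0 0.5")

```text
time_s: 12.35
eef_pos: [0.3823, -0.165, 0.0879]
eef_rot: [-0.0, -0.62, 0.785, -0.0]
wrist_force: [-2.0, 0.6, 7.9]
opening: 0.639
```

Emit:
move_arm(rows="0 -0.2 0 0 0 0 0.5;0 -0.2 0 0 0 0 0.5;0 0 0 0 0 0 0.5")

```text
time_s: 12.65
eef_pos: [0.3838, -0.1652, 0.0879]
eef_rot: [-0.002, -0.62, 0.784, 0.003]
wrist_force: [-16.6, 2.5, 25.2]
opening: 0.638
```

Emit:
move_arm(rows="0 0 -0.1 0 0 0 0.5;0 0 -0.05 0 0 0 0.5;0 0 0 0 0 0 0.5")

```text
time_s: 12.95
eef_pos: [0.3859, -0.1657, 0.0887]
eef_rot: [0.0, -0.62, 0.785, 0.0]
wrist_force: [1.1, -0.3, -2.9]
opening: 0.641
```

Emit:
move_arm(rows="0 -0.1 0 0 0 0 0.5;0 -0.1 0 0 0 0 0.5;0 0 0 0 0 0 0.5")

```text
time_s: 13.25
eef_pos: [0.388, -0.1663, 0.0888]
eef_rot: [0.0, -0.62, 0.785, -0.0]
wrist_force: [-0.4, 0.1, -3.0]
opening: 0.643
```

Emit:
move_arm(rows="0 -0.1 0 0 0 0 0.5;0 -0.1 0 0 0 0 0.5;0 0 0 0 0 0 0.5")

```text
time_s: 13.55
eef_pos: [0.39, -0.1668, 0.0889]
eef_rot: [0.0, -0.62, 0.785, -0.0]
wrist_force: [0.2, -0.0, -3.4]
opening: 0.639
```

```bash
python3 - <<'E'
from h import *
go(.3807,-.1655,.084,-.2344+np.pi/2)
c=ctrl.camera("wrist"); cv2.imwrite("pics/w8.png",c["color"][80:480])
E
```

```text
cur [ 0.39   -0.1668  0.0889] yaw -103.41 tilt [ 1.e-04 -2.e-04 -1.e+00] shift cm [0.09 0.93 0.49] turn rz 0.02 open 0.639 t 13.55 F [ 0.2 -0.  -3.4]
```

View pics/w8.png

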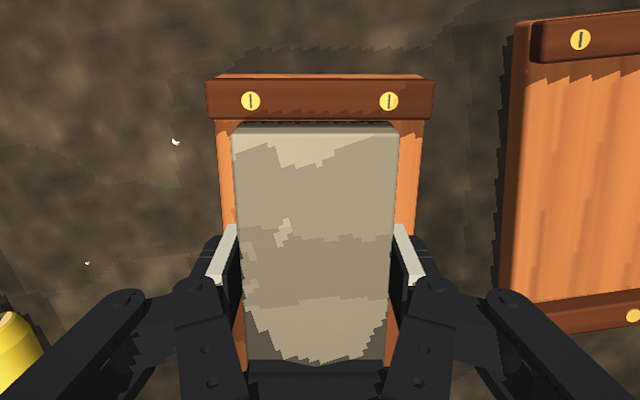

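Emit:
move_arm(rows="0 -0.1 0 0 0 0 0.5;0 -0.1 0 0 0 0 0.5;0 0 0 0 0 0 0.5")

```text
time_s: 13.9
eef_pos: [0.3913, -0.167, 0.0887]
eef_rot: [-0.0, -0.62, 0.785, 0.001]
wrist_force: [-2.7, -1.2, -1.7]
opening: 0.64
```

Emit:
move_arm(rows="0 -0.1 0 0 0 0 0.5;0 0 0 0 0 0 0.72;0 0 0 0 0 0 0.72;0 0 0 0 0 0 0.72;0 0 -4 0 0 0 0.72;0 0 -4 0 0 0 0.72;0 2 -4 0 0 0 0.72;0 3 -4 0 0 0 0.72;0 3 0 0 0 0 0.72;0 0 0 0 0 0 0.72;0 0 0 0 0 0 0.72")

```text
time_s: 15.0
eef_pos: [0.3151, -0.1491, 0.2494]
eef_rot: [0.0, -0.619, 0.785, -0.001]
wrist_force: [0.3, 0.3, 0.1]
opening: 0.724
```

```bash
python3 - <<'E'
from h import *
c=ctrl.camera("wrist"); img=c["color"].copy()
bp=(.3778,-.1648,-.2344)
for q in ("base_broad","base_small","base_large","stone_broad_mid"):
    for d in ctrl.trace("wrist",q):
        print(q,round(d["confidence"],2),np.round(d["bbox"]))
        if q.startswith("stone"):
            p,f=fitp(c,d["region"],(.387,-.167,-.234),[(.105,.056,.017,.037,0)]); 
            e=p[:2]-bp[:2]; ca,sa=np.cos(bp[2]),np.sin(bp[2]); print(np.round(p,4),f,"in base mm",1000*(e[0]*ca+e[1]*sa),1000*(-e[0]*sa+e[1]*ca))
            draw(c,img,p,[(.105,.056,.017,.037,0)],(0,0,255))
        else:
            p0={"base_broad":bp,"base_small":(.384,-.2786,-.137),"base_large":(.4253,-.4182,-.289)}[q]
            p,f=fitp(c,d["region"],p0,bparts(q)); print(np.round(p,4),round(f,3)); draw(c,img,p,bparts(q),(0,255,0))
cv2.imwrite("pics/w9.png",img)
go(.361,.313,.12,1.384-np.pi/2)
E
```

```text
base_broad 0.8 [254.  16. 375. 229.]
[ 0.3783 -0.164  -0.239 ] 1.233
base_small 0.71 [419.   0. 511. 180.]
[ 0.3866 -0.2786 -0.1498] 0.042
base_small 0.3 [270.  36. 355. 193.]
[ 0.384  -0.2786 -0.137 ] 1.0
base_large 0.58 [558.   0. 639. 127.]
[ 0.4241 -0.4208 -0.2948] 0.007
stone_broad_mid 0.78 [272.  40. 357. 193.]
[ 0.388  -0.165  -0.2339] 0.018865012347645982 in base mm 9.998853250390422 2.2256048175802587
cur [ 0.3153 -0.1489  0.2485] yaw -103.39 tilt [-7.e-04  1.e-03 -1.e+00] shift cm [-45.98   6.23  12.89] turn rz 87.31 open 0.719 t 15.25 F [ 0.  -0.5  0.1]
```

View pics/w9.png

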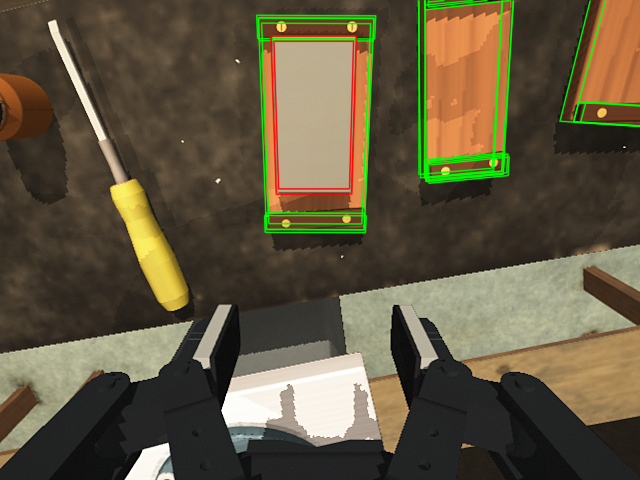

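Emit:
move_arm(rows="-4.6 0.6 0 0 0 0 0.65;-4.6 0.6 0 0 0 0 0.65;-4.6 0.6 0 0 0 0 0.65;-4.6 0.6 0 0 0 0 0.65;-4.6 0.6 0 0 0 0 0.65;-4.6 0.6 0 0 0 0 0.65;-4.6 0.6 0 0 0 0 0.65;-4.6 0.6 0 0 0 0 0.65;-4.6 0.7 0 0 0 0 0.65;-4.6 0.7 0 0 0 0 0.65;0 0 0 0 0 -8.4 0.65;0 0 0 0 0 -8.4 0.65;0 0 0 0 0 -8.4 0.65;0 0 0 0 0 -8.4 0.65;0 0 0 0 0 -8.4 0.65;0 0 0 0 0 -8.4 0.65;0 0 0 0 0 -8.4 0.65;0 0 0 0 0 -8.4 0.65;0 0 0 0 0 -8.5 0.65;0 0 0 0 0 -8.5 0.65")

```text
time_s: 17.25
eef_pos: [0.3613, 0.3133, 0.248]
eef_rot: [0.0, 0.987, -0.164, -0.001]
wrist_force: [0.5, -0.4, 0.0]
opening: 0.651
```

Emit:
move_arm(rows="0 0 0 0 0 -8.5 0.65;0 0 0 0 0 0 0.65;0 0 0 0 0 0 0.65")

```text
time_s: 17.55
eef_pos: [0.3613, 0.3132, 0.2483]
eef_rot: [0.0, 0.995, -0.095, -0.001]
wrist_force: [-0.2, 1.1, 0.5]
opening: 0.649
```

```bash
python3 - <<'E'
from h import *
c=ctrl.camera("wrist"); img=c["color"].copy()
for q,p0,z in (("stone_small_mid",(.361,.313,1.384),.028),("stone_large_mid",(.404,.343,-.24),.003),("stone_narrow_mid",(.388,.264,-.2),.003)):
    for d in ctrl.trace("wrist",q):
        pr=[(*S[q][:2],z,z+S[q][2],0)]
        p,f=fitp(c,d["region"],p0,pr); print(q,round(d["confidence"],2),np.round(p,4),round(f,3)); draw(c,img,p,pr,(0,0,255))
        if "small" in q: go(p[0],p[1],.095,p[2]-np.pi/2)
cv2.imwrite("pics/w10.png",img)
E
```

```text
stone_small_mid 0.68 [0.3607 0.3131 1.3824] 0.035
cur [0.3613 0.3131 0.2485] yaw -10.88 tilt [-6.e-04  4.e-04 -1.e+00] shift cm [-0.05  0.   15.35] turn rz -0.08 open 0.651 t 17.65 F [-0.7 -0.   0.6]
stone_large_mid 0.73 [ 0.4038  0.3428 -0.2429] 0.168
stone_narrow_mid 0.67 [ 0.3869  0.2655 -0.1801] 0.371
```

View pics/w10.png

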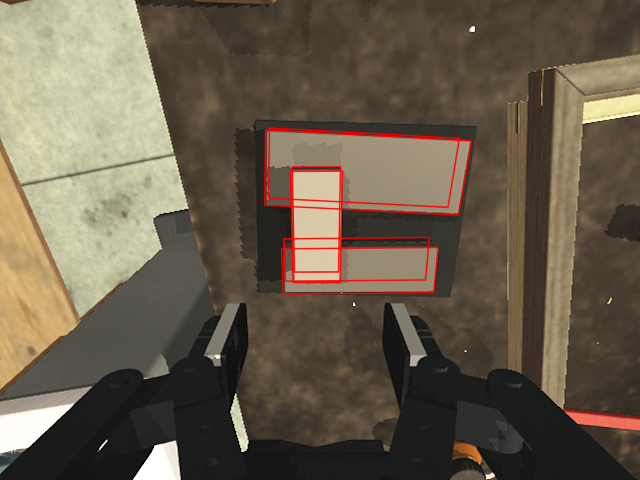

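Emit:
move_arm(rows="-0.1 0 4 0 0 0 0.65;0 0 4 0 0 0 0.65;0 0 4 0 0 0 0.6;0 0 2 0 0 0 0.6;0 0 0.9 0 0 0 0.6;0 0 0 0 0 0 0.6;0 0 0 0 0 0 0.25;0 0 0 0 0 0 0.25;0 0 0 0 0 0 0.25;0 0 0 0 0 0 0.25;0 0 0 0 0 0 0.25")

```text
time_s: 18.85
eef_pos: [0.3614, 0.3138, 0.1014]
eef_rot: [-0.001, 0.996, -0.093, 0.001]
wrist_force: [-0.4, -1.0, 7.0]
opening: 0.406
```

```bash
python3 - <<'E'
from h import *
c=ctrl.camera("wrist"); cv2.imwrite("pics/w11.png",c["color"][80:480])
go(.3607,.3131,.099,1.3824-np.pi/2)
E
```

```text
cur [0.3614 0.3137 0.1014] yaw -10.72 tilt [ 0.0023 -0.0018 -1.    ] shift cm [-0.06  0.07  0.24] turn rz 0.07 open 0.406 t 18.9 F [-0.1 -0.2  7.7]
```

View pics/w11.png

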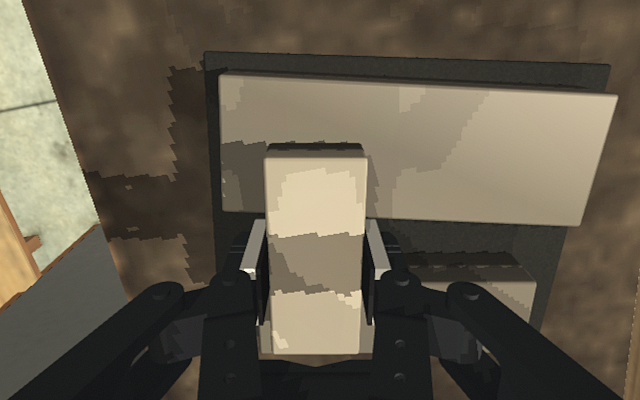

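Emit:
move_arm(rows="0 0 -2 0 0 0 0.25;0 0 -4 0 0 8.5 0.25;0 0 -4 0 0 8.5 0.25;0 0 -4 0 0 8.5 0.25;0 0 -4 0 0 8.5 0.25;0 0 -2 0 0 8.5 0.25;0 0 0 0 0 8.5 0.25;0 0 0 0 0 8.5 0.25;0 0 0 0 0 8.5 0.25;0 0 0 0 0 8.5 0.25;0 0 0 0 0 8.5 0.25;0 0 0 0 0 2.1 0.25")

```text
time_s: 20.1
eef_pos: [0.3601, 0.3131, 0.3]
eef_rot: [0.0, -0.656, 0.755, -0.0]
wrist_force: [-0.1, 0.3, -1.6]
opening: 0.408
```

Emit:
move_arm(rows="4.5 -0.8 0 0 0 0 0.25;4.5 -0.8 0 0 0 0 0.25;4.5 -0.8 0 0 0 0 0.25;4.5 -0.8 0 0 0 0 0.25;4.5 -0.8 0 0 0 0 0.25;4.5 -0.8 0 0 0 0 0.25;4.5 -0.8 0 0 0 0 0.25;4.5 -0.8 0 0 0 0 0.25;4.5 -0.8 0 0 0 0 0.25;4.5 -0.8 0 0 0 0 0.25;4.5 -0.9 0 0 0 0 0.25;4.4 -0.9 4 0 0 0 0.25;4.4 -0.9 4 0 0 0 0.25;0 0 4 0 0 0 0.25;0 0 4 0 0 0 0.25;0 0 1.5 0 0 0 0.25;0 0 0 0 0 0 0.25;0 0 0 0 0 0 0.25")

```text
time_s: 21.9
eef_pos: [0.3863, -0.2641, 0.139]
eef_rot: [-0.0, -0.657, 0.754, -0.0]
wrist_force: [0.3, -0.3, 0.4]
opening: 0.409
```

```bash
python3 - <<'E'
from h import *
c=ctrl.camera("wrist"); img=c["color"].copy()
draw(c,img,(.3841,-.2786,-.1369),bparts("base_small"),(0,255,0)); cv2.imwrite("pics/w12.png",img)
go(.3881,-.2791,.0904,-.1369+np.pi/2)
E
```

```text
cur [ 0.3867 -0.2645  0.1397] yaw -97.81 tilt [ 0.0015 -0.0017 -1.    ] shift cm [ 1.42 -0.33  4.93] turn rz 0.04 open 0.404 t 21.95 F [-0.6 -0.1 -0.5]
```

View pics/w12.png

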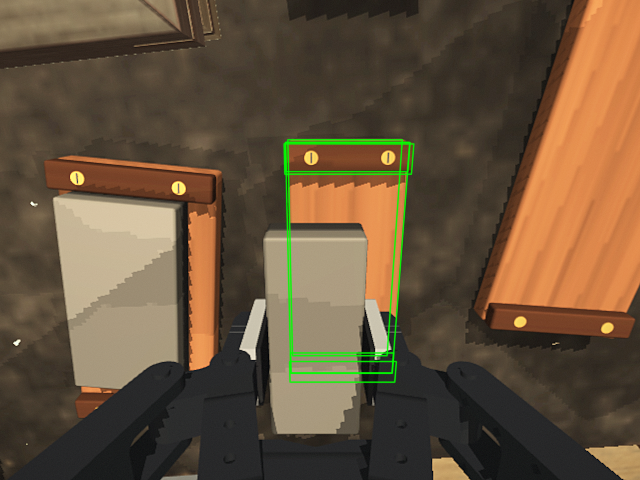

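Emit:
move_arm(rows="1.4 -0.3 1 0 0 0 0.25;0 0 2 0 0 0 0.25;0 0 1 0 0 0 0.25;0 0 0.7 0 0 0 0.25;0 0 0 0 0 0 0.25;0 0 0 0 0 0 0.25")

```text
time_s: 22.55
eef_pos: [0.3874, -0.2783, 0.092]
eef_rot: [-0.0, -0.657, 0.754, -0.0]
wrist_force: [0.1, 0.4, -1.2]
opening: 0.407
```

```bash
python3 - <<'E'
from h import *
c=ctrl.camera("wrist"); img=c["color"].copy();cv2.imwrite("pics/w13.png",img[80:])
go(.3881,-.2791,.0904,-.1369+np.pi/2)
E
```

```text
cur [ 0.3875 -0.2784  0.0921] yaw -97.8 tilt [ 8.e-04 -9.e-04 -1.e+00] shift cm [ 0.06 -0.07  0.17] turn rz 0.04 open 0.405 t 22.6 F [-0.5  0.2 -1.2]
```

View pics/w13.png

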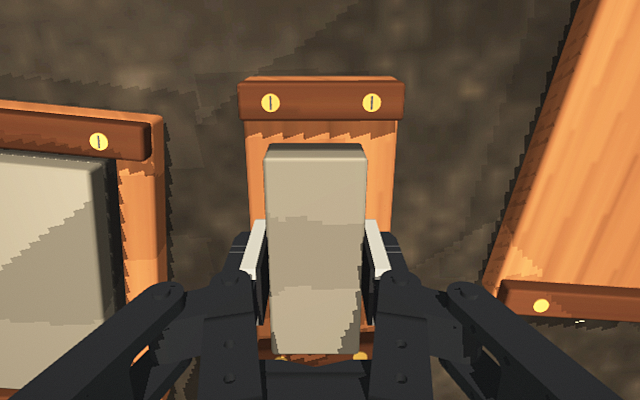

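Emit:
move_arm(rows="0.05 -0.2 0.1 0 0 0 0.25;0 -0.2 0 0 0 0 0.25;0 -0.1 0 0 0 0 0.25;0 -0.1 0 0 0 0 0.25;0 0 0 0 0 0 0.25")

```text
time_s: 23.1
eef_pos: [0.3932, -0.2795, 0.0904]
eef_rot: [0.0, -0.657, 0.754, -0.0]
wrist_force: [-0.3, 0.0, -0.3]
opening: 0.407
```

Emit:
move_arm(rows="0 -0.1 0 0 0 0 0.25;0 0 0 0 0 0 0.25")

```text
time_s: 23.3
eef_pos: [0.3941, -0.2796, 0.0904]
eef_rot: [-0.0, -0.657, 0.754, -0.0]
wrist_force: [-0.1, 0.1, 0.0]
opening: 0.409
```

Emit:
move_arm(rows="0 -0.1 0 0 0 0 0.25;0 0 0 0 0 0 0.25")

```text
time_s: 23.5
eef_pos: [0.3951, -0.2798, 0.0904]
eef_rot: [0.0, -0.657, 0.754, -0.0]
wrist_force: [-0.8, 0.3, 0.9]
opening: 0.406
```

Emit:
move_arm(rows="0 -0.1 0 0 0 0 0.25;0 0 0 0 0 0 0.25")

```text
time_s: 23.7
eef_pos: [0.3961, -0.2799, 0.0904]
eef_rot: [0.0, -0.657, 0.754, -0.0]
wrist_force: [0.3, -0.1, 1.5]
opening: 0.407
```

Emit:
move_arm(rows="0 -0.1 0 0 0 0 0.25;0 0 0 0 0 0 0.25")

```text
time_s: 23.9
eef_pos: [0.3968, -0.2799, 0.0904]
eef_rot: [-0.0, -0.657, 0.754, 0.0]
wrist_force: [-2.7, 0.5, 2.6]
opening: 0.408
```

```bash
python3 - <<'E'
from h import *
c=ctrl.camera("wrist"); img=c["color"].copy();cv2.imwrite("pics/w14.png",img[80:])
go(.3881,-.2791,.0904,-.1369+np.pi/2)
E
```

```text
cur [ 0.3968 -0.28    0.0904] yaw -97.8 tilt [-0.e+00  5.e-04 -1.e+00] shift cm [0.03 0.87 0.  ] turn rz 0.04 open 0.407 t 23.95 F [-2.   0.3  2.9]
```

View pics/w14.png

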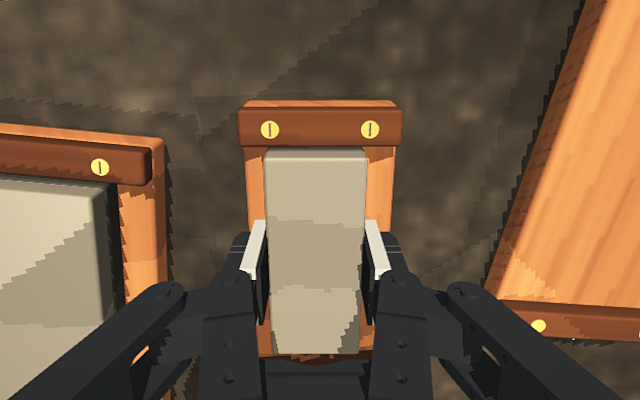

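Emit:
move_arm(rows="0 -0.1 0 0 0 0 0.25;0 0 0 0 0 0 0.5;0 0 0 0 0 0 0.5;0 0 0 0 0 0 0.5;0 0 -4 0 0 0 0.5;0 0 -4 0 0 0 0.5;2 0.2 -4 0 0 0 0.9;2.5 0.2 -4 0 0 0 0.9;2.5 0.2 -4 0 0 0 0.9;2.5 0 -2 0 0 0 0.9;0 0 0 0 0 0 0.9;0 0 0 0 0 0 0.9")

```text
time_s: 25.15
eef_pos: [0.379, -0.3735, 0.3102]
eef_rot: [0.0, -0.657, 0.754, -0.0]
wrist_force: [0.3, -0.3, 0.3]
opening: 0.901
```

```bash
cat >> h.py <<'E'
def inbase(p,bp):
    e=np.array(p[:2])-bp[:2]; ca,sa=np.cos(bp[2]),np.sin(bp[2]); return "in base mm %.1f %.1f ang %.3f"%(1000*(e[0]*ca+e[1]*sa),1000*(-e[0]*sa+e[1]*ca),p[2]-bp[2])
E
python3 - <<'E'
from h import *
c=ctrl.camera("wrist"); img=c["color"].copy(); go(.40,.34,.3,0)
for q,p0 in (("base_large",(.4241,-.4208,-.29)),("base_narrow",(.6143,-.3167,-.19))):
    for d in ctrl.trace("wrist",q):
        p,f=fitp(c,d["region"],p0,bparts(q)); print(q,np.round(d["bbox"]),np.round(p,4),round(f,3)); draw(c,img,p,bparts(q),(0,255,0))
for d in ctrl.trace("wrist","stone_small_mid"):
    p,f=fitp(c,d["region"],(.394,-.28,-.137),[(.085,.036,.017,.037,0)]); print(np.round(p,4),f,inbase(p,(.3841,-.2786,-.1369))); draw(c,img,p,[(.085,.036,.017,.037,0)],(0,0,255))
cv2.imwrite("pics/w15.png",img)
E
```

```text
cur [ 0.3789 -0.3726  0.3092] yaw -97.82 tilt [-0.0019  0.0011 -1.    ] shift cm [-70.88   7.61   1.06] turn rz 82.18 open 0.899 t 25.2 F [ 0.1 -0.4 -0.4]
base_large [300.  14. 428. 247.] [ 0.4244 -0.4179 -0.2934] 0.027
base_narrow [169.   2. 247.  44.] [ 0.6149 -0.3169 -0.1879] 0.055
[ 0.3937 -0.2785 -0.1373] 0.052799022066198596 in base mm 9.5 1.4 ang -0.000
```

View pics/w15.png

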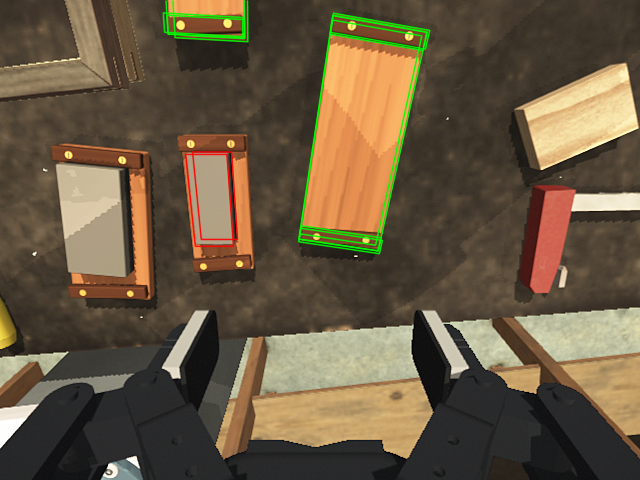

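Emit:
move_arm(rows="-4.6 0.8 0 0 0 0 0.8;-4.6 0.8 0 0 0 0 0.8;-4.6 0.8 0 0 0 0 0.8;-4.6 0.8 0 0 0 0 0.8;-4.6 0.8 0 0 0 0 0.8;-4.6 0.8 0 0 0 0 0.8;-4.6 0.8 0 0 0 0 0.8;-4.6 0.8 0 0 0 0 0.8;-4.6 0.8 0 0 0 0 0.8;-4.6 0.8 0 0 0 0 0.8;-4.6 0.7 0 0 0 0 0.8;-4.6 0.7 0 0 0 0 0.8;-4.6 0.7 0 0 0 0 0.8;-4.6 0.7 0 0 0 0 0.8;-4.9 0.7 0 0 0 0 0.8;0 0 0 0 0 6 0.8;0 0 0 0 0 0 0.8;0 0 0 0 0 0 0.8")

```text
time_s: 27.15
eef_pos: [0.3587, 0.3286, 0.3096]
eef_rot: [-0.001, -0.618, 0.786, 0.0]
wrist_force: [-0.1, -0.6, 0.3]
opening: 0.797
```

```bash
python3 - <<'E'
from h import *
c=ctrl.camera("wrist"); img=c["color"].copy()
for q,p0,z in (("stone_large_mid",(.404,.343,-.24),.003),("stone_narrow_mid",(.388,.264,-.2),.003)):
    for d in ctrl.trace("wrist",q):
        pr=[(*S[q][:2],z,z+S[q][2],0)]
        p,f=fitp(c,d["region"],p0,pr); print(q,round(d["confidence"],2),np.round(p,4),round(f,3)); draw(c,img,p,pr,(0,0,255))
        go(p[0],p[1],.08,p[2]-np.pi/2)
cv2.imwrite("pics/w16.png",img)
E
```

```text
stone_large_mid 0.58 [ 0.404   0.3428 -0.238 ] 0.021
cur [0.3593 0.328  0.3101] yaw -103.77 tilt [ 4.e-04  3.e-04 -1.e+00] shift cm [-2.51 -4.   23.01] turn rz -0.14 open 0.799 t 27.25 F [-0.8 -0.2 -0.6]
stone_narrow_mid 0.77 [ 0.3878  0.2662 -0.1827] 0.031
cur [0.3595 0.3279 0.3103] yaw -103.82 tilt [ 1.e-04 -0.e+00 -1.e+00] shift cm [ 5.32 -4.22 23.03] turn rz -3.35 open 0.801 t 27.3 F [-0.6 -0.4 -0.5]
```

View pics/w16.png

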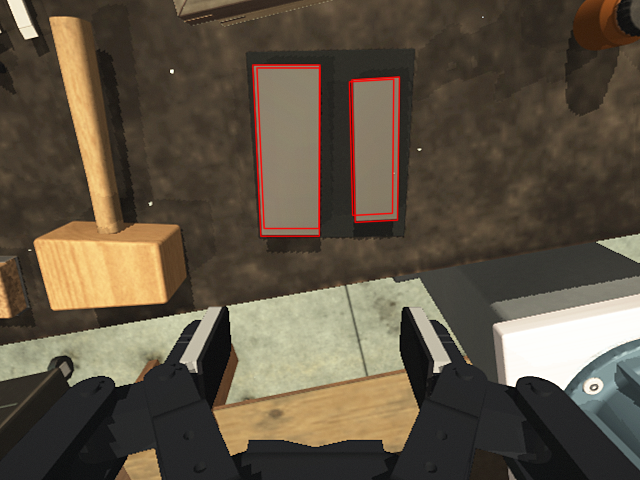

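Emit:
move_arm(rows="-0.8 -1.3 4 0 0 0 0.78;-0.8 -1.3 4 0 0 0 0.78;-0.9 -1.4 4 0 0 -0.1 0.78;0 0 4 0 0 0 0.78;0 0 3 0 0 0 0.78;0 0 0 0 0 0 0.78;0 0 0 0 0 0 0.78")

```text
time_s: 28.0
eef_pos: [0.4046, 0.343, 0.1209]
eef_rot: [-0.0, -0.617, 0.787, 0.0]
wrist_force: [0.6, 0.1, 0.4]
opening: 0.781
```

```bash
python3 - <<'E'
from h import *
c=ctrl.camera("wrist"); img=c["color"].copy();cv2.imwrite("pics/w17.png",img)
go(.404,.3428,.075,-.238+np.pi/2)
E
```

```text
cur [0.4054 0.3436 0.1221] yaw -103.74 tilt [-0.0016 -0.0018 -1.    ] shift cm [0.12 0.13 4.71] turn rz -0.11 open 0.779 t 28.05 F [0.5 0.4 0.5]
```

View pics/w17.png

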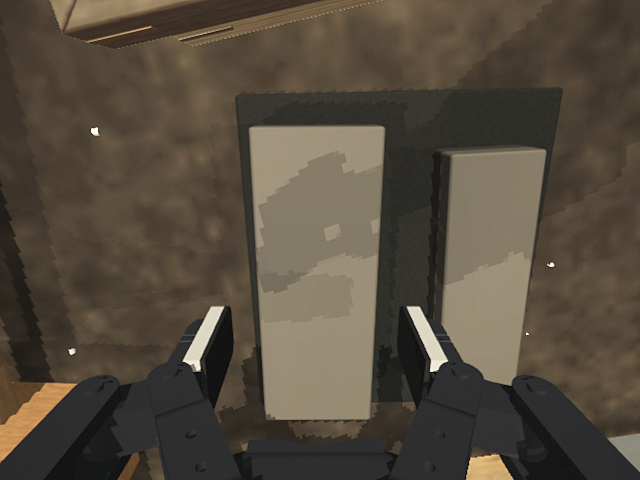

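Emit:
move_arm(rows="0.1 0.1 2 0 0 -0.1 0.78;0 0 1.5 0 0 0 0.78;0 0 1 0 0 0 0.78;0 0 0 0 0 0 0.78;0 0 0 0 0 0 0.5;0 0 0 0 0 0 0.5;0 0 0 0 0 0 0.5;0 0 0 0 0 0 0.5")

```text
time_s: 28.85
eef_pos: [0.4034, 0.3429, 0.076]
eef_rot: [0.0, -0.618, 0.786, -0.0]
wrist_force: [-0.9, -1.1, 4.8]
opening: 0.64
```

```bash
python3 - <<'E'
from h import *
c=ctrl.camera("wrist"); img=c["color"].copy();cv2.imwrite("pics/w18.png",img)
go(.404,.3428,.075,-.238+np.pi/2)
E
```

```text
cur [0.4034 0.343  0.076 ] yaw -103.61 tilt [-4.e-04 -7.e-04 -1.e+00] shift cm [ 0.   -0.06  0.1 ] turn rz 0.03 open 0.641 t 28.9 F [-0.7 -0.5  5.7]
```

View pics/w18.png

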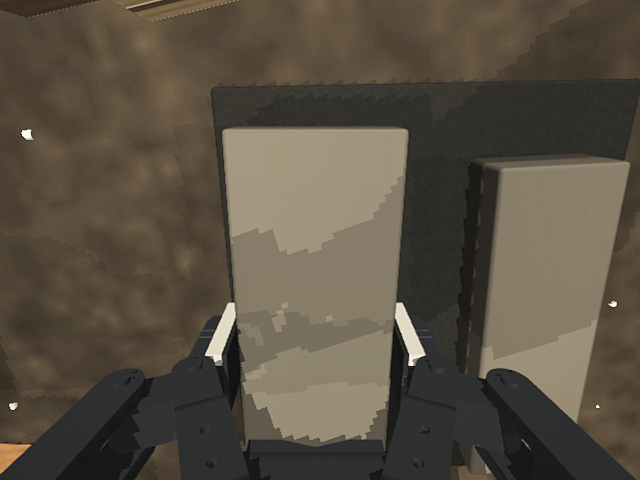

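Emit:
move_arm(rows="0 0 -1 0 0 0 0.5;0 0 -3 0 0 3.2 0.5;0 0 -4 0 0 0 0.5;0 0 -4 0 0 0 0.5;0 0 -4 0 0 0 0.5;0 0 -4 0 0 0 0.5;0 0 -2 0 0 0 0.5")

```text
time_s: 29.6
eef_pos: [0.4035, 0.3432, 0.2993]
eef_rot: [0.002, -0.596, 0.803, -0.0]
wrist_force: [0.8, 0.1, -5.5]
opening: 0.637
```

Emit:
move_arm(rows="4.5 -1.5 0 0 0 0 0.5;4.5 -1.5 0 0 0 0 0.5;4.5 -1.5 0 0 0 0 0.5;4.5 -1.5 0 0 0 0 0.5;4.5 -1.5 0 0 0 0 0.5;4.5 -1.5 0 0 0 0 0.5;4.5 -1.5 0 0 0 0 0.5;4.5 -1.5 0 0 0 0 0.5;4.5 -1.5 0 0 0 0 0.5;4.5 -1.5 0 0 0 0 0.5;4.5 -1.5 0 0 0 0 0.5;4.5 -1.5 0 0 0 0 0.5;4.5 -1.5 0 0 0 0 0.5;4.5 -1.6 0 0 0 0 0.5;4.5 -1.6 0 0 0 0 0.5;4.5 -1.6 0 0 0 0 0.5;0 0 0 0 0 0 0.5;0 0 0 0 0 0 0.5")

```text
time_s: 31.4
eef_pos: [0.4265, -0.417, 0.2939]
eef_rot: [0.0, -0.595, 0.804, 0.002]
wrist_force: [-0.1, 0.7, -5.4]
opening: 0.641
```

```bash
python3 - <<'E'
from h import *
go(.4273,-.4188,.12,-.2934+np.pi/2)
E
```

```text
cur [ 0.4265 -0.417   0.2939] yaw -106.93 tilt [-0.0024  0.0023 -1.    ] shift cm [ 0.19 -0.17 17.39] turn rz -0.12 open 0.641 t 31.4 F [-0.1  0.7 -5.4]
```

Emit:
move_arm(rows="0.1 -0.1 4 0 0 -0.1 0.5;0 0 4 0 0 0 0.5;0 0 4 0 0 0 0.5;0 0 3 0 0 0 0.5;0 0 2 0 0 0 0.5;0 0 0 0 0 0 0.5;0 0 0 0 0 0 0.5")

```text
time_s: 32.1
eef_pos: [0.4283, -0.4169, 0.1259]
eef_rot: [0.0, -0.597, 0.802, 0.0]
wrist_force: [0.2, -0.1, -5.3]
opening: 0.642
```

```bash
python3 - <<'E'
from h import *
c=ctrl.camera("wrist"); img=c["color"].copy(); draw(c,img,(.4244,-.4179,-.2934),bparts("base_large"),(0,255,0)); cv2.imwrite("pics/w19.png",img)
go(.4273,-.4188,.09,-.2934+np.pi/2)
E
```

```text
cur [ 0.4287 -0.4179  0.1269] yaw -106.66 tilt [ 0.0011 -0.0015 -1.    ] shift cm [0.13 0.12 3.69] turn rz 0.15 open 0.64 t 32.15 F [-0.2  0.5 -4.7]
```

View pics/w19.png

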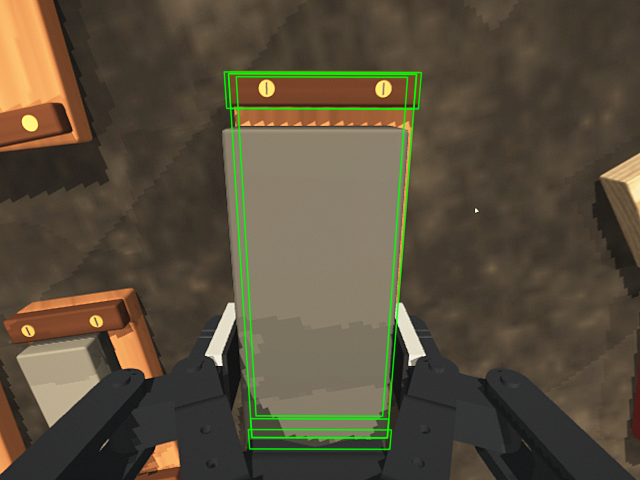

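Emit:
move_arm(rows="0.1 0.1 1.5 0 0 0.1 0.5;0 0 1 0 0 0 0.5;0 0 0.7 0 0 0 0.5;0 0 0.4 0 0 0 0.5;0 0 0 0 0 0 0.5;0 0 0 0 0 0 0.5")

```text
time_s: 32.75
eef_pos: [0.4265, -0.4184, 0.0901]
eef_rot: [-0.0, -0.596, 0.803, 0.001]
wrist_force: [-3.8, 4.4, 4.4]
opening: 0.641
```

Emit:
move_arm(rows="0 -0.2 0 0 0 0 0.5;0 -0.2 0 0 0 0 0.5;0 0 0 0 0 0 0.5")

```text
time_s: 33.05
eef_pos: [0.4305, -0.4202, 0.09]
eef_rot: [-0.0, -0.596, 0.803, -0.0]
wrist_force: [-3.8, 2.7, 3.2]
opening: 0.644
```

```bash
python3 - <<'E'
from h import *
c=ctrl.camera("wrist"); img=c["color"].copy();cv2.imwrite("pics/w20.png",img[:400])
go(.4273,-.4188,.09,-.2934+np.pi/2)
E
```

```text
cur [ 0.4305 -0.4202  0.0901] yaw -106.82 tilt [ 5.e-04  1.e-04 -1.e+00] shift cm [-0.04  0.35  0.01] turn rz -0.01 open 0.64 t 33.1 F [-3.9  1.4  4.2]
```

View pics/w20.png

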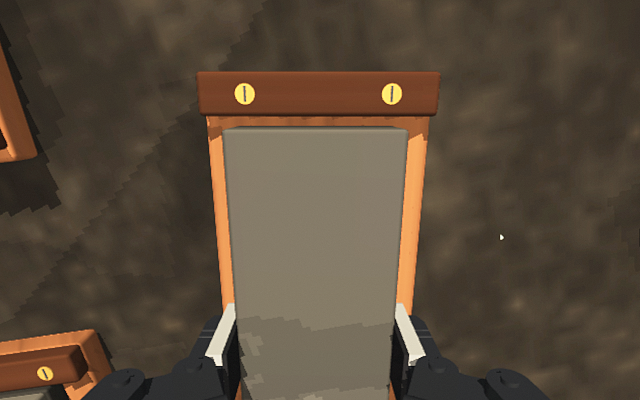

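Emit:
move_arm(rows="0 -0.2 0 0 0 0 0.5;0 -0.1 0 0 0 0 0.5;0 0 0 0 0 0 0.5")

```text
time_s: 33.4
eef_pos: [0.4331, -0.4211, 0.0901]
eef_rot: [-0.0, -0.596, 0.803, 0.0]
wrist_force: [-5.6, 1.9, 5.0]
opening: 0.646
```

Emit:
move_arm(rows="0 -0.1 0 0 0 0 0.5;0 0 0 0 0 0 0.5")

```text
time_s: 33.6
eef_pos: [0.4336, -0.4213, 0.0901]
eef_rot: [-0.001, -0.596, 0.803, 0.001]
wrist_force: [-8.1, 2.7, 7.4]
opening: 0.645
```

Emit:
move_arm(rows="0 -0.1 0 0 0 0 0.5;0 0 0 0 0 0 0.5")

```text
time_s: 33.8
eef_pos: [0.4338, -0.4213, 0.09]
eef_rot: [-0.001, -0.596, 0.803, 0.002]
wrist_force: [-12.4, 4.5, 9.7]
opening: 0.64
```

Emit:
move_arm(rows="0 0 0 0 0 0 0.72;0 0 0 0 0 0 0.75;0 0 0 0 0 0 0.75;0 0 -4 0 0 0 0.75;0 0 -4 0 0 0 0.75;0 2 -4 0 0 0 0.75;0 2 -4 0 0 0 0.75;-2 2 -4 0 0 0 0.75;-2 0 -2 0 0 0 0.75;0 0 0 0 0 0 0.65")

```text
time_s: 34.8
eef_pos: [0.3909, -0.3653, 0.3138]
eef_rot: [0.0, -0.597, 0.802, -0.004]
wrist_force: [-0.7, -0.0, -0.7]
opening: 0.649
```

```bash
python3 - <<'E'
from h import *
c=ctrl.camera("wrist"); img=c["color"].copy()
for q,p0,bp,z in (("stone_large_mid",(.434,-.421,-.293),(.4244,-.4179,-.2934),.025),("stone_small_mid",(.394,-.28,-.137),(.3841,-.2786,-.1369),.02),("stone_broad_mid",(.388,-.165,-.234),(.3778,-.1648,-.2344),.02)):
    pr=[(*S[q][:2],.017,.017+z,0)]
    for d in ctrl.trace("wrist",q):
        p,f=fitp(c,d["region"],p0,pr); print(q,np.round(p,4),round(f,3),inbase(p,bp)); draw(c,img,p,pr,(0,0,255))
cv2.imwrite("pics/w21.png",img)
go(.36,.25,.31,-.1827+np.pi/2)
E
```

```text
stone_large_mid [ 0.4342 -0.42   -0.2933] 0.027 in base mm 10.0 0.8 ang 0.000
stone_large_mid [ 0.434 -0.421 -0.293] 1.0 in base mm 10.1 -0.2 ang 0.000
stone_small_mid [ 0.3942 -0.2787 -0.1335] 0.033 in base mm 10.0 1.3 ang 0.003
stone_broad_mid [ 0.3879 -0.1656 -0.2337] 0.03 in base mm 10.0 1.6 ang 0.001
stone_broad_mid [ 0.388 -0.165 -0.234] 1.0 in base mm 10.0 2.2 ang 0.000
cur [ 0.3893 -0.3657  0.3079] yaw -106.81 tilt [-0.0011  0.0016 -1.    ] shift cm [-58.09  20.61  -0.11] turn rz -6.35 open 0.652 t 35.0 F [-0.5  0.1 -1.2]
```

View pics/w21.png

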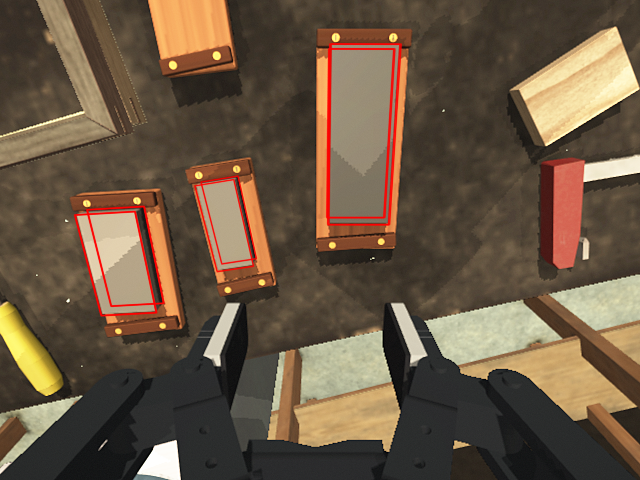

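Emit:
move_arm(rows="-4.3 1.3 0 0 0 0 0.65;-4.3 1.3 0 0 0 0 0.65;-4.3 1.3 0 0 0 0 0.65;-4.3 1.3 0 0 0 0 0.65;-4.3 1.3 0 0 0 0 0.65;-4.3 1.3 0 0 0 0 0.65;-4.3 1.3 0 0 0 0 0.65;-4.3 1.3 0 0 0 0 0.65;-4.3 1.3 0 0 0 0 0.65;-4.3 1.3 0 0 0 0 0.65;-4.3 1.3 0 0 0 0 0.65;-4.4 1.3 0 0 0 0 0.65;-4.4 1.4 0 0 0 0 0.65;-4.4 1.4 0 0 0 0 0.65;0 0 4 0 0 -6.3 0.65;0 0 4 0 0 0 0.65;0 0 4 0 0 0 0.65;0 0 4 0 0 0 0.65;0 0 1 0 0 0 0.65;0 0 0 0 0 0 0.65")

```text
time_s: 37.0
eef_pos: [0.3871, 0.2659, 0.1371]
eef_rot: [-0.003, -0.639, 0.769, 0.001]
wrist_force: [0.4, -0.4, -0.3]
opening: 0.652
```

```bash
python3 - <<'E'
from h import *
c=ctrl.camera("wrist"); img=c["color"].copy()
q="stone_narrow_mid"; pr=[(*S[q][:2],.003,.028,0)]
draw(c,img,(.3878,.2662,-.1827),pr,(0,0,255))
cv2.imwrite("pics/w22.png",img)
go(.3878,.2662,.08,-.1827+np.pi/2)
E
```

```text
cur [0.3885 0.2665 0.139 ] yaw -100.54 tilt [ 0.0011  0.0017 -1.    ] shift cm [0.04 0.05 5.9 ] turn rz -0.07 open 0.649 t 37.05 F [ 0.1 -0.3  0.3]
```

View pics/w22.png

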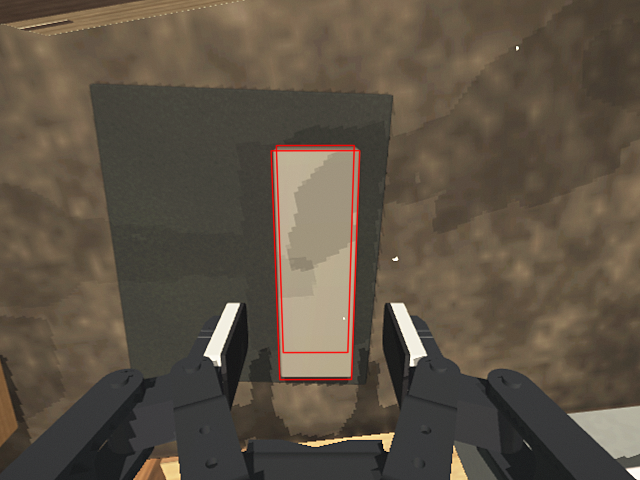

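Emit:
move_arm(rows="0 0 2.5 0 0 0 0.65;0 0 2 0 0 0 0.65;0 0 1 0 0 0 0.65;0 0 0.4 0 0 0 0.65;0 0 0 0 0 0 0.65;0 0 0 0 0 0 0.3;0 0 0 0 0 0 0.3;0 0 0 0 0 0 0.3;0 0 0 0 0 0 0.3;0 0 0 0 0 0 0.3")

```text
time_s: 38.05
eef_pos: [0.3894, 0.267, 0.0818]
eef_rot: [0.001, -0.639, 0.769, -0.001]
wrist_force: [-1.5, -0.5, 5.9]
opening: 0.458
```

```bash
python3 - <<'E'
from h import *
go(.3878,.2662,.08,-.1827+np.pi/2)
E
```

```text
cur [0.3894 0.267  0.0818] yaw -100.5 tilt [-9.0e-04 -2.2e-03 -1.0e+00] shift cm [0.11 0.14 0.18] turn rz -0.03 open 0.458 t 38.05 F [-1.5 -0.5  5.9]
```

Emit:
move_arm(rows="0 0 -1 0 0 0 0.3;0 0 -3 0 0 0.3 0.3;0 0 -4 0 0 0 0.3;0 0 -4 0 0 0 0.3;0 0 -4 0 0 0 0.3;0 0 -4 0 0 0 0.3;0 0 -2 0 0 0 0.3")

```text
time_s: 38.75
eef_pos: [0.3891, 0.2672, 0.3052]
eef_rot: [0.003, -0.637, 0.771, -0.001]
wrist_force: [0.7, 0.9, -2.8]
opening: 0.452
```

Emit:
move_arm(rows="4.2 -2 0 0 0 0 0.3;4.2 -2 0 0 0 0 0.3;4.2 -2 0 0 0 0 0.3;4.2 -2 0 0 0 0 0.3;4.2 -2 0 0 0 0 0.3;4.2 -2 0 0 0 0 0.3;4.2 -2 0 0 0 0 0.3;4.2 -2 0 0 0 0 0.3;4.2 -2 0 0 0 0 0.3;4.2 -2 0 0 0 0 0.3;4.2 -2 0 0 0 0 0.3;4.2 -2 0 0 0 0 0.3;4.2 -2 0 0 0 0 0.3;0 0 0 0 0 0 0.3;0 0 0 0 0 0 0.3")

```text
time_s: 40.25
eef_pos: [0.5408, -0.3189, 0.3]
eef_rot: [0.0, -0.637, 0.771, 0.001]
wrist_force: [-0.2, 0.6, -2.8]
opening: 0.452
```

```bash
python3 - <<'E'
from h import *
c=ctrl.camera("wrist"); img=c["color"].copy(); blk=np.zeros((480,640),bool); blk[190:,240:400]=1
q="base_narrow"
for d in ctrl.trace("wrist",q):
    p,f=fitp(c,d["region"],(.6149,-.3169,-.188),bparts(q),blk); print(np.round(p,4),round(f,3),np.round(d["bbox"])); draw(c,img,p,bparts(q),(0,255,0))
    # stone centre target at base x=+3 ; TCP 1.5mm ahead
    t=p[:2]+.0045*np.array([np.cos(p[2]),np.sin(p[2])]); print(t); go(t[0],t[1],.13,p[2]+np.pi/2)
cv2.imwrite("pics/w23.png",img)
E
```

```text
[ 0.6138 -0.3166 -0.1844] 0.106 [252.   4. 336. 165.]
[ 0.61819497 -0.31746995]
cur [ 0.541  -0.3172  0.3004] yaw -100.79 tilt [-9.e-04  7.e-04 -1.e+00] shift cm [-1.4  -7.6  17.04] turn rz -0.22 open 0.451 t 40.35 F [ 0.2 -0.4 -2.7]
```

View pics/w23.png

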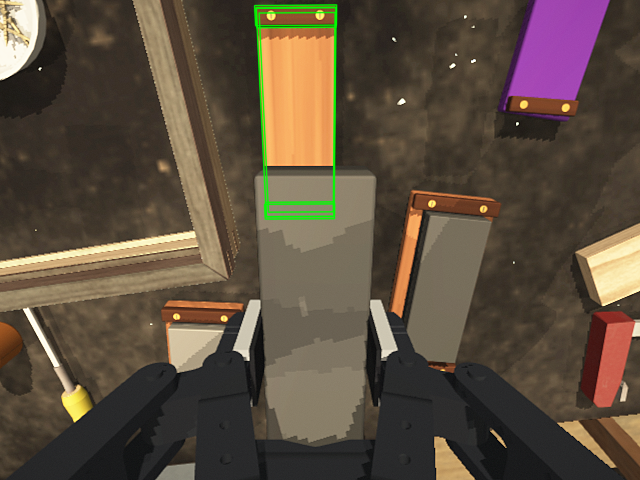

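Emit:
move_arm(rows="-0.5 -2.6 0 0 0 0 0.3;-0.5 -2.5 0 0 0 0 0.3;-0.4 -2.5 2 0 0 0 0.3;0 0 4 0 0 0 0.3;0 0 4 0 0 0 0.3;0 0 4 0 0 0 0.3;0 0 2 0 0 0 0.3;0 0 1 0 0 0 0.3;0 0 0 0 0 0 0.3;0 0 0 0 0 0 0.3")

```text
time_s: 41.35
eef_pos: [0.6195, -0.3188, 0.1324]
eef_rot: [0.0, -0.638, 0.77, -0.001]
wrist_force: [0.3, -0.1, -2.6]
opening: 0.452
```

```bash
python3 - <<'E'
from h import *
c=ctrl.camera("wrist"); img=c["color"].copy(); p=(.6141,-.3167,-.187)
draw(c,img,p,bparts("base_narrow"),(0,255,0))
go(.6182,-.3175,.0958,p[2]+np.pi/2)
cv2.imwrite("pics/w24.png",img)
E
```

```text
cur [ 0.6197 -0.3192  0.133 ] yaw -100.78 tilt [ 0.0016 -0.0034 -1.    ] shift cm [-0.14  0.2   3.72] turn rz -0.07 open 0.455 t 41.4 F [-0.  -0.7 -2.7]
```

View pics/w24.png

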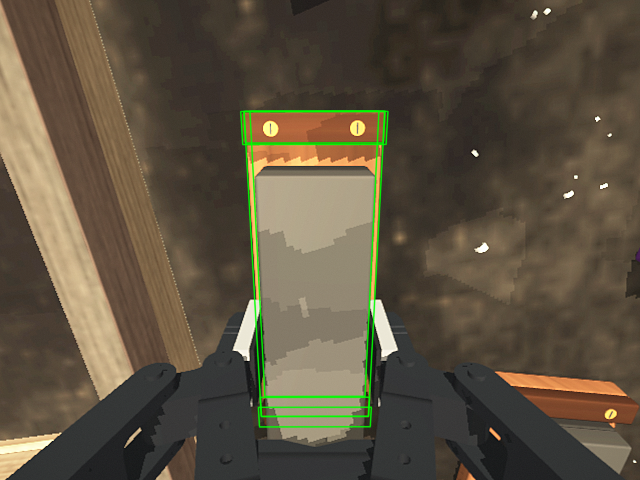

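Emit:
move_arm(rows="-0.2 0.2 1.5 0 0 0 0.3;0 0 1 0 0 0 0.3;0 0 0.7 0 0 0 0.3;0 0 0.3 0 0 0 0.3;0 0 0 0 0 0 0.3;0 0 0 0 0 0 0.3")

```text
time_s: 42.0
eef_pos: [0.6167, -0.3163, 0.0959]
eef_rot: [-0.0, -0.637, 0.771, 0.001]
wrist_force: [-4.0, 2.4, 5.7]
opening: 0.449
```

```bash
python3 - <<'E'
from h import *
c=ctrl.camera("wrist"); img=c["color"].copy()
go(.6182,-.3175,.0958,-.187+np.pi/2)
cv2.imwrite("pics/w25.png",img)
E
```

```text
cur [ 0.6167 -0.3163  0.0959] yaw -100.81 tilt [-5.0e-04  1.2e-03 -1.0e+00] shift cm [ 0.09 -0.17  0.01] turn rz -0.1 open 0.452 t 42.05 F [-4.7  2.1  4.4]
```

View pics/w25.png

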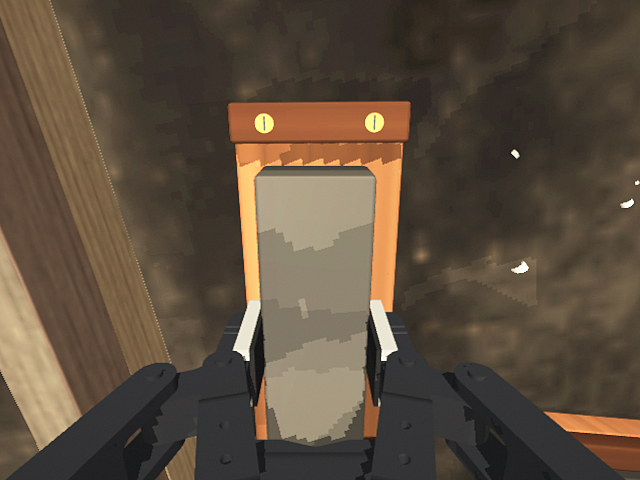

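Emit:
move_arm(rows="0.1 -0.2 -0.05 0 0 0 0.3;0 -0.2 0 0 0 0 0.3;0 -0.2 0 0 0 0 0.3;0 0 0 0 0 0 0.3")

```text
time_s: 42.45
eef_pos: [0.623, -0.3189, 0.0959]
eef_rot: [0.0, -0.637, 0.771, -0.0]
wrist_force: [-1.8, 0.2, 1.0]
opening: 0.458
```

Emit:
move_arm(rows="0 -0.1 0 0 0 0 0.3;0 -0.1 0 0 0 0 0.3;0 0 0 0 0 0 0.3")

```text
time_s: 42.75
eef_pos: [0.6248, -0.3191, 0.0959]
eef_rot: [-0.0, -0.637, 0.771, -0.0]
wrist_force: [-2.5, 1.0, 1.2]
opening: 0.453
```

Emit:
move_arm(rows="0 -0.1 0 0 0 0 0.3;0 0 0 0 0 0 0.3")

```text
time_s: 42.95
eef_pos: [0.625, -0.3192, 0.0959]
eef_rot: [-0.001, -0.637, 0.771, 0.001]
wrist_force: [-7.8, 0.8, 4.9]
opening: 0.455
```

Emit:
move_arm(rows="0 -0.1 0 0 0 0 0.3;0 0 0 0 0 0 0.58;0 0 0 0 0 0 0.58;0 0 0 0 0 0 0.58;0 0 -4 0 0 0 0.58;0 0 -4 0 0 0 0.58;0 2 -4 0 0 0 0.58;0 3 -4 0 0 0 0.58;0 3 -4 0 0 0 0.58;0 3 -2 0 0 0 0.58;0 0 0 0 0 0 0.58;0 0 0 0 0 0 0.58")

```text
time_s: 44.15
eef_pos: [0.5188, -0.2989, 0.3169]
eef_rot: [0.0, -0.637, 0.771, -0.001]
wrist_force: [-0.4, -0.0, 0.2]
opening: 0.582
```

```bash
python3 - <<'E'
from h import *
c=ctrl.camera("wrist"); img=c["color"].copy()
q="base_narrow"; bp=(.6141,-.3167,-.187)
for q in ("base_narrow","stone_narrow_mid"):
  for d in ctrl.trace("wrist",q)[:1]:
    pr=bparts(q) if q in B else [(*S[q][:2],.017,.042,0)]
    m=d["region"]
    p,f=fitp(c,m,bp if q in B else (.6245,-.319,-.187),pr); print(q,np.round(p,4),round(f,3),np.round(d["bbox"]),inbase(p,bp)); draw(c,img,p,pr,(0,255,0) if q in B else (0,0,255))
cv2.imwrite("pics/w26.png",img)
print(ctrl.get_obs()["eef_pos"],ctrl.get_obs()["time_s"])
s=ctrl.camera("scene")["color"]; cv2.imwrite("pics/s2.png",cv2.resize(s[140:400,160:560],None,fx=2,fy=2))
E
```

```text
base_narrow [ 0.6158 -0.317  -0.181 ] 1.323 [276.   0. 354. 189.] in base mm 1.7 0.1 ang 0.006
stone_narrow_mid [ 0.6236 -0.3178 -0.1872] 0.019 [288.   2. 339. 159.] in base mm 9.5 0.7 ang -0.000
[ 0.51892295 -0.29851526  0.31436164] 44.3
```

View pics/w26.png

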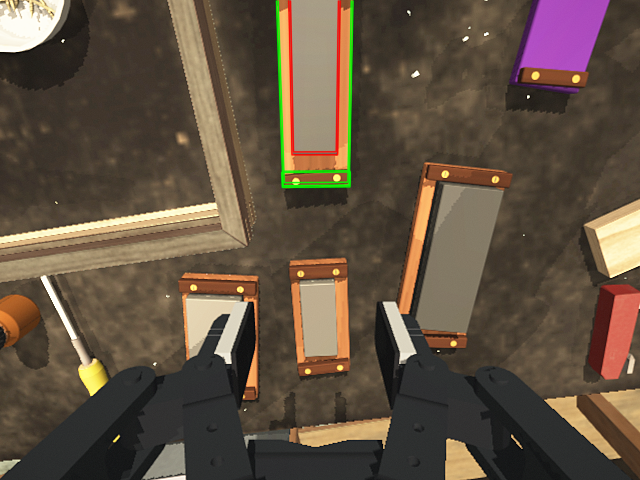

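View pics/s2.png

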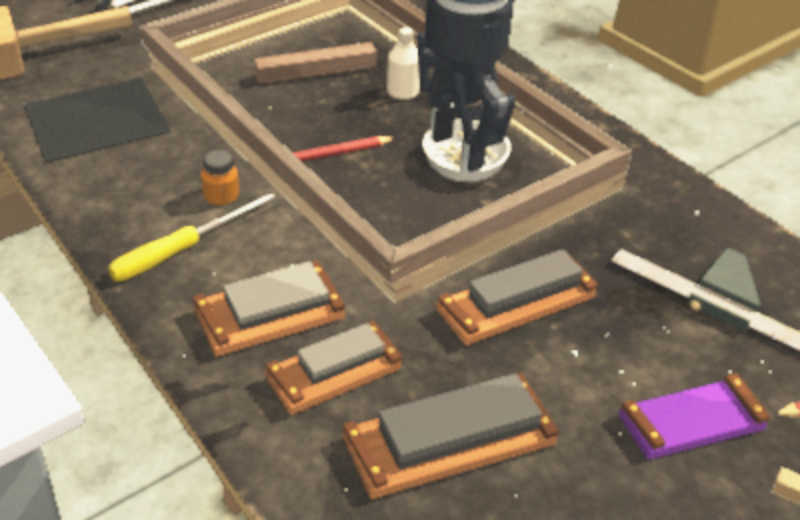

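Emit:
move_arm(rows="0 -2.5 0 0 0 0 0.58;0 -2.5 0 0 0 0 0.58;0 0 0 0 0 0 0.58;0 0 0 0 0 0 0.58")

```text
time_s: 44.75
eef_pos: [0.5679, -0.3078, 0.3141]
eef_rot: [-0.0, -0.638, 0.77, 0.001]
wrist_force: [-0.3, -1.0, 0.3]
opening: 0.576
```

```bash
python3 - <<'E'
from h import *
c=ctrl.camera("wrist"); cv2.imwrite("pics/w27.png",cv2.resize(c["color"][0:240,220:420],None,fx=2.5,fy=2.5))
E
```

```text
(no output)
```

View pics/w27.png

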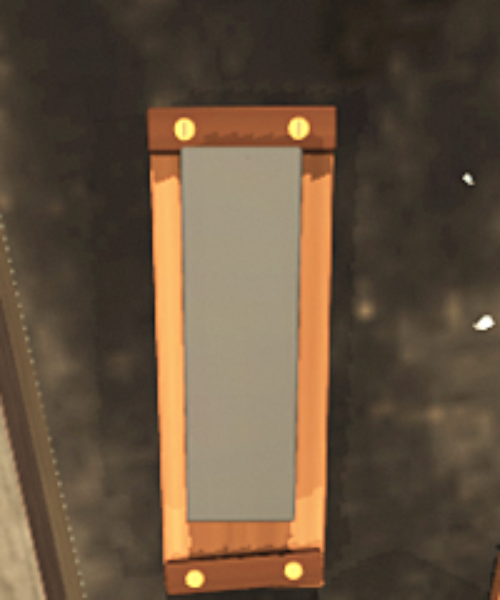

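The crop shows the narrow stone centred on its board with its far end against the stop cleat and the wedge gap at the near end, so I'm handing in.

```bash
python3 -c "
from bench import ctrl
print(ctrl.hand_in())"
```

```text
the job is handed in; nothing more can be done
None
```

I took the pile apart and set all four stones on their own wooden bases. Each one was slid up against its stop cleat until the wrist force rose. I handed in at about 45 s of the 115 s; the hand-in gave no verdict.

These are the last positions measured from the wrist camera. Contact with the stop is x = +10 mm, and anything above +5 mm passes. The off-centre limit is 10 mm and the angle limit is 0.09 rad.

| Stone | x along base | Off centre line | Angle error |
|---|---|---|---|
| Large | 10.0 mm | 0.8 mm | under 0.01 rad |
| Small | 10.0 mm | 1.3 mm | under 0.01 rad |
| Broad | 10.0 mm | 1.6 mm | under 0.01 rad |
| Narrow | 9.5 mm | 0.7 mm | under 0.01 rad |

- **Broad stone:** the first slide jammed because the gripper was pressing it down, with up to about 41 N sideways and 52 N vertical at the wrist. I let it go, gripped again, lifted it slightly and slid it home.
- **Narrow base:** one last automatic fit of this base failed because it was cut off at the picture's edge. I used earlier fits, which agreed to about 1 mm, and a closer picture showed the stone against its stop.
- **Bystanders:** the chisel and jar look unmoved in the scene picture, and the purple look-alike was not touched. I did not measure their positions again.

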